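# Put the bottles and markers back in their holders

## Task

Tidy the bench: stand the amber bottle in the larger round holder and the white bottle in the smaller one, both upright and down on the holder's floor, and lay each marker in the middle of the pen rest of its cap's colour, resting in both cradles (either way round). Never tip a bottle over, leave the tape roll and the big beaker where they are, and let go of everything.

Things in the scene. Friction and masses are not known exactly. Their poses are not given: they have to be found in the camera images.
- amber_bottle_center (a point): Loose amber-brown glass reagent bottle with a blue screw cap, standing upright, 0.33 kg, 66 mm in diameter, 137 mm high in all. The cap is 37 mm in diameter and is the top 22 mm (115 to 137 mm above the bottle's foot): grasp it there. This point lies on the bottle's axis half-way up, 68.5 mm above its foot; z points up the bottle.
- white_bottle_center (a point): Loose white plastic wide-neck bottle with a white screw cap, standing upright, 0.15 kg, body 51 mm in diameter up to about 70 mm, cap 40 mm in diameter from 78 to 96 mm above the foot, 96 mm high in all. This point lies on its axis half-way up, 48 mm above its foot; z points up the bottle.
- red_marker_center (a point): Loose marker pen with a white barrel and a RED cap, lying on the work surface, 128 mm long, 13 mm wide, 15 mm high. This point is its centre, 7.5 mm above its underside; its y axis runs along the pen.
- black_marker_center (a point): Loose marker pen with a white barrel and a BLACK cap, lying on the work surface, 128 mm long, 13 mm wide, 15 mm high. This point is its centre, 7.5 mm above its underside; its y axis runs along the pen.
- large_holder_floor (a point): The larger of two round grey cup-shaped bottle holders, with a orange-brown disc in its bottom; fixed. It fits the amber bottle: 80 mm wide inside at the bottom, flaring to 90 mm at the mouth, about 108 mm wide outside at its foot. This point is the centre of its inner floor, 5 mm above the work surface; the rim is 21 mm above this point. z is up.
- small_holder_floor (a point): The smaller of two round grey cup-shaped bottle holders, with a white disc in its bottom; fixed. It fits the white bottle: 63 mm wide inside at the bottom, flaring to 75 mm at the mouth, about 93 mm wide outside at its foot. This point is the centre of its inner floor, 5 mm above the work surface; the rim is 21 mm above this point. z is up.
- red_rest_seat (a point): Fixed pen rest, all red: base plate 58 x 104 x 6 mm with two cradles, each 18 mm long, 39 mm either side of the middle along y; 60 mm free for fingers between them. A pen lies across both, along y. Cradle bottoms are 19 mm wide, lips flare to 42 mm apart 20 mm higher. Point: middle of the rest at the cradle bottoms' height, 24 mm above the work surface; z up.
- black_rest_seat (a point): Fixed pen rest, all black: base plate 58 x 104 x 6 mm with two cradles, each 18 mm long, 39 mm either side of the middle along y; 60 mm free for fingers between them. A pen lies across both, along y. Cradle bottoms are 19 mm wide, lips flare to 42 mm apart 20 mm higher. Point: middle of the rest at the cradle bottoms' height, 24 mm above the work surface; z up.
- tape_roll: Bystander: loose roll of beige tape lying flat, 94 mm across, 25 mm high, at the left of the work. Origin at the centre of its underside. To be left alone.
- big_beaker: Bystander: loose clear beaker, 88 mm wide, 114 mm high, at the right of the work. Origin at the centre of its underside. To be left alone.
Mind the look-alikes: they are no part of the job. What is shaped like the part that bears white_bottle_center but purple or turquoise is not meant.

How it is judged:
At the end, for the whole second after the job is handed in: Each bottle in its holder: axis within 12 mm of the centre, foot on the floor (5 mm), tilt under 0.12 rad. Each marker in the rest of its colour: within 8 mm across, 15 mm along, 0.15 rad, down in both cradles. All at rest; tape roll and beaker within 30 mm of where they were (horizontal distance between amber_bottle_center and large_holder_floor below 0.012 m and z of amber_bottle_center in the frame of large_holder_floor between 0.0625 and 0.0735 m and angle between each of amber_bottle_center, white_bottle_center's own z axis and vertical below 0.12 rad and horizontal distance between white_bottle_center and small_holder_floor below 0.012 m and z of white_bottle_center in the frame of small_holder_floor between 0.042 and 0.053 m and x of red_marker_center in the frame of red_rest_seat between -0.008 and 0.008 m and y of red_marker_center in the frame of red_rest_seat between -0.015 and 0.015 m and z of red_marker_center in the frame of red_rest_seat between 0 and 0.014 m and angle between the y axis of red_marker_center and the y axis of red_rest_seat, either way round below 0.15 rad and x of black_marker_center in the frame of black_rest_seat between -0.008 and 0.008 m and y of black_marker_center in the frame of black_rest_seat between -0.015 and 0.015 m and z of black_marker_center in the frame of black_rest_seat between 0 and 0.014 m and angle between the y axis of black_marker_center and the y axis of black_rest_seat, either way round below 0.15 rad and linear speed of each of amber_bottle, white_bottle, red_marker, black_marker below 0.02 m/s and distance of each of tape_roll, big_beaker from where it was at the start of the episode below 0.03 m); the robot touches nothing.
It fails at once if the amber bottle is tipped more than 0.6 rad (angle between amber_bottle_center's own z axis and vertical above 0.6 rad).
It fails at once if the white bottle is tipped more than 0.6 rad (angle between white_bottle_center's own z axis and vertical above 0.6 rad).
It fails at once if the tape roll is moved more than 30 mm (distance of tape_roll from where it was at the start of the episode above 0.03 m).
It fails at once if the big beaker is moved more than 30 mm (distance of big_beaker from where it was at the start of the episode above 0.03 m).
It also fails if it takes over 106 s, if anything falls off the work surface, if the arm or the gripper's body presses on something with over 40 N, if the wrist force passes 120 N, or if a joint passes its speed limit or range.

## Robot

A 6-joint arm with a two-finger parallel gripper is mounted at the origin on a cart in front of the work surface, level with it; the furniture and walls round the work are solid. World frame = base frame: x ahead of the robot, y to its left, z up, the work surface at z = 0. Lengths are in m, angles in rad, forces in N, time in s.
With the tool pointing down it reaches from about 0.3 to 0.775 m from the base axis. Payload 14.6 kg.
Tool frame: the origin (TCP) lies at the very end of the fingers, on their centre line; the grasp point (between the pads) lies 19 mm behind it; z points along the fingers, y is the direction in which the jaws open and shut (so a half turn about z gives the same grasp; the last joint's range is limited). The gripper opens to 94 mm and grips with 3 to 60 N. Pads are 16 mm wide; open, the fingers measure 119 mm over their backs; the gripper's body (75 mm by 177 mm) begins 78 mm behind the grasp point.
Start: joints at [1.1, 0.3, 1.521, -0, 1.321, -0.067], TCP at [0.216, 0.506, 0.205] pointing down, gripper open.
Joint ranges: [-3.03, 3.03], [-0.79, 2.21], [0.23, 2.52], [-1.04, 4.18], [0, 3.07], [-2.55, 2.55]. Speed limits (rad/s): [2.22, 2.22, 2.57, 3.14, 3.14, 3.14].

## Interface

Orientations are given as [roll, pitch, yaw] about the fixed x, y, z axes, in that order (R = Rz(yaw) Ry(pitch) Rx(roll)).
In Python, from station import ctrl, vision, ticket gives the robot as it stands.
- The arm moves only by the tool step_arm, never from a script. Its argument "steps" is a list of rows, each an object of numbers: "x", "y", "z": the shift along the tool's x, y, z in m; "ax", "ay", "az": the turn, a rotation vector about the tool's x, y, z in degrees; "claw": the finger opening in m, from 0 to 0.094. A call has 1 to 5 rows; each row shifts and turns the pose as measured when the row begins, along the tool's axes as they then stand; what a row does not reach is not made up. A row lasts 1/12 s, in which the tool goes at most 41.7 mm and 7.16 degrees, less where a joint would pass 70% of its speed; a pose out of reach is approached as far as the arm can. A call with a gripper value outside its range is refused whole. The fingers move at their own pace and stop on an object; "grip_force" is the grip in N (left out, the last holds). Time passes only in rows, so rows that do not move let the fingers close. It gives the time, the measured TCP pose, the force and the opening at its end, in the units of the state.
- ctrl.get_obs(): the state, without advancing time (a new reading comes with each control period).
- vision.camera(name): name is "scene" or "top" or "wrist"; returns (picture, depth): 480x640x3 uint8, red, green, blue; 480x640 float32, m along the optical axis (not along the pixel's ray), 0 where there is no reading.
- vision.camera_params(name): a dict with "fov_y" (degrees; the focal length in pixels is half the picture's height over the tangent of half this angle, whatever the lens; pixels are square), "cx", "cy" (the principal point, pixels), "origin" and "attitude" of the camera in the world; the wrist camera has in their place "mount" (4x4, takes a point from camera to tool coordinates, whose origin is the TCP and whose axes are the flange's). Camera axes: x right, y up, looking along -z (the intrinsics and any distortion apply to the point x, -y, -z); pixel columns grow to the right and rows downward; lengths in m; the calibration is good to about 2 mm. A picture is of the moment at which its call begins: read the wrist's pose just before it. camera_params takes no time and is no camera call.
- ticket.hand_in(): hands the job in, once; it reports no verdict.
The state is a dict: "time_s": time; "qpos": joint angles; "joint_vel": joint speeds; "tau": joint torques, N m; "ee_pos": TCP position; "eef_rot": TCP orientation; "force": force on the tool from outside, world axes, zero at the start; "moment": the same for the moment, N m; "grip_width": finger opening in m.
Only numpy, scipy, OpenCV 4.12 (cv2) and the standard library are available. Lean on these libraries where they do the work, as an engineer would, in place of code of your own. Each camera call takes 0.05 s, during which the arm holds its last target.

## Working session

There is one attempt and no reset: what is moved stays moved. The work goes in short steps, Python scripts to look and compute and a tool call to move; the robot and the scene stay as the last step left them, time stands still between calls to the robot, and variables do not carry over. Pictures are saved under pics/ and viewed, and the job is handed in when it is done.

Besides the shell and the picture viewer there is one more tool, called after "Call:" by a JSON object that holds its "method" and its "body", one argument or row to a line. step_arm: Moves the arm, as the interface text tells. Its arguments: {"type":"object","properties":{"steps":{"type":"array"},"grip_force":{"type":"number"}},"required":["steps"]}

```bash
ls; mkdir -p pics
python3 - <<'E'
from station import ctrl,vision
import cv2,numpy as np
print(ctrl.get_obs())
for n in ("scene","top","wrist"):
    p,d=vision.camera(n); cv2.imwrite(f"pics/{n}0.png",p[:,:,::-1]); np.savez(f"pics/{n}0.npz",p=p,d=d)
    print(n,vision.camera_params(n))
E
```

```text
pics
{'time_s': 0.0, 'qpos': array([ 1.10043530e+00,  3.00427979e-01,  1.52160496e+00,  4.04071378e-05,
        1.32069703e+00, -6.65917411e-02]), 'joint_vel': array([ 0.00133513,  0.00133739,  0.00075898, -0.00169682,  0.00042024,
        0.00210251]), 'tau': array([-1.84456570e-03, -5.31807590e+01, -3.52740026e+01,  7.08691031e-02,
        2.44240573e-02, -6.90851493e-05]), 'ee_pos': array([0.21595368, 0.50553534, 0.20489988]), 'eef_rot': array([-3.14046047e+00, -1.14731296e-04,  2.73781328e+00]), 'force': array([ 0.40652936, -0.44003034,  0.80221023]), 'moment': array([-0.02360586,  0.03812245, -0.0316065 ]), 'grip_width': 0.09403523434301922}
scene {'fov_y': 50.91135905361145, 'cx': 326.72798293614346, 'cy': 234.30647771644155, 'origin': array([ 0.04741678, -0.59383792,  0.81929007]), 'attitude': array([ 0.83180182, -0.00525657, -0.58411287])}
top {'fov_y': 51.93827733083312, 'cx': 315.16869806599686, 'cy': 235.0670884377509, 'origin': array([0.31509823, 0.0547341 , 1.39935125]), 'attitude': array([ 0.1360621 ,  0.01713106, -1.55080397])}
wrist {'fov_y': 71.60798487454137, 'cx': 319.43958245218045, 'cy': 235.54218326197176, 'mount': array([[ 2.23084164e-04,  9.72971101e-01,  2.30926800e-01,
         6.81302345e-02],
       [ 9.99999464e-01,  1.65319134e-05, -1.03569234e-03,
         2.55625364e-05],
       [-1.01151638e-03,  2.30926907e-01, -9.72970575e-01,
        -1.79593194e-01],
       [ 0.00000000e+00,  0.00000000e+00,  0.00000000e+00,
         1.00000000e+00]])}
```

View pics/top0.png

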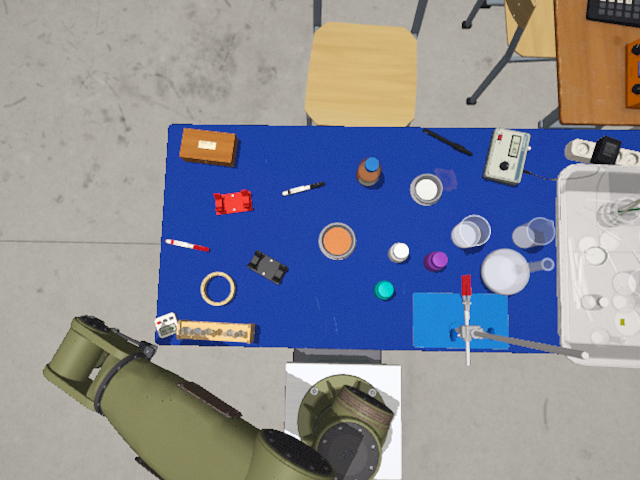

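View pics/scene0.png

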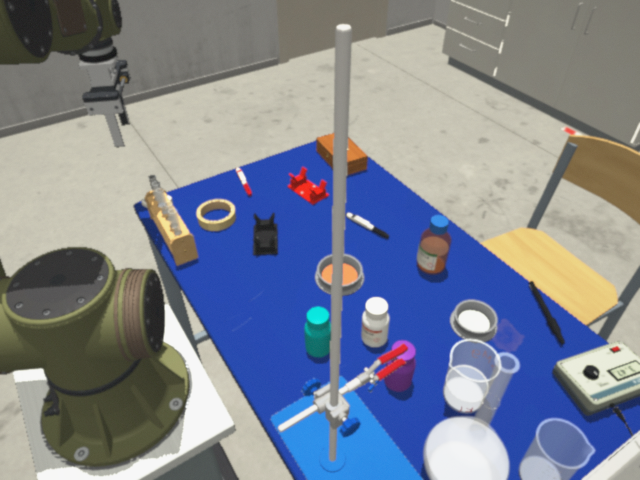

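```bash
cat > h.py <<'E'
import numpy as np,cv2
from scipy.spatial.transform import Rotation as R
from station import ctrl,vision
def cam(n,obs=None):
    P=vision.camera_params(n); f=240/np.tan(np.radians(P['fov_y'])/2)
    if n=='wrist':
        o=obs or ctrl.get_obs(); T=np.eye(4); T[:3,:3]=R.from_euler('xyz',o['eef_rot']).as_matrix(); T[:3,3]=o['ee_pos']
        M=T@P['mount']; return f,P['cx'],P['cy'],M[:3,3],M[:3,:3]
    return f,P['cx'],P['cy'],P['origin'],R.from_euler('xyz',P['attitude']).as_matrix()
def ray(C,uv):
    f,cx,cy,o,A=C; uv=np.atleast_2d(uv).astype(float)
    return np.c_[(uv[:,0]-cx)/f,-(uv[:,1]-cy)/f,-np.ones(len(uv))]@A.T
def toplane(C,uv,z):
    d=ray(C,uv); return C[3]+d*((z-C[3][2])/d[:,2])[:,None]
def cloud(C,D):
    v,u=np.mgrid[:480,:640]; d=ray(C,np.c_[u.ravel(),v.ravel()])
    return (C[3]+d*D.ravel()[:,None]).reshape(480,640,3)
def proj(C,p):
    f,cx,cy,o,A=C; q=(np.atleast_2d(p)-o)@A; return np.c_[cx+f*q[:,0]/-q[:,2],cy-f*q[:,1]/-q[:,2]]
def blobs(mask,amin=20):
    n,l,s,c=cv2.connectedComponentsWithStats(mask.astype(np.uint8)); 
    return [(c[i],s[i],l==i) for i in range(1,n) if s[i][4]>=amin]
E
python3 - <<'E'
from h import *
z=np.load('pics/top0.npz');p,d=z['p'],z['d'];C=cam('top');X=cloud(C,d)
for u,v in [(200,180),(400,180),(520,220),(300,300),(420,230),(330,200),(250,230)]: print(u,v,X[v,u].round(4),p[v,u])
h=cv2.cvtColor(p,cv2.COLOR_RGB2HSV).astype(int);H,S,V=h[...,0],h[...,1],h[...,2]
roi=np.zeros((480,640),bool);roi[128:345,160:550]=1
ms={'red':((H<6)|(H>174))&(S>150)&(V>90),'orange':(H>=6)&(H<18)&(S>100),'white':(S<50)&(V>190),'dark':(V<75)&(S<120),'grey':(S<60)&(V>80)&(V<190),'bluecap':(H>100)&(H<112)&(S>120)&(V>120)}
for n,m in ms.items():
    for c,s,l in blobs(m&roi,15):
        print(n,c.round(1),s, X[l].mean(0).round(4), 'zmax',X[l][:,2].max().round(3))
E
```

```text
200 180 [0.6611 0.4208 0.0062] [ 35  69 165]
400 180 [ 0.6711 -0.16    0.0028] [ 26  66 163]
520 220 [ 0.5594 -0.5006  0.0036] [ 32  71 162]
300 300 [ 0.3208  0.1217 -0.0029] [ 28  66 164]
420 230 [ 5.261e-01 -2.169e-01  4.000e-04] [ 34  67 166]
330 200 [0.6092 0.0417 0.0007] [ 31  67 164]
250 230 [0.5171 0.2698 0.0035] [ 31  73 166]
red [499.4 137. ] [498 135   4   5  15] [ 0.7909 -0.436   0.0415] zmax 0.048
red [233.1 202.3] [214 190  38  25 675] [0.5931 0.3182 0.0237] zmax 1.399
red [200.5 247.9] [193 245  16   6  53] [0.462  0.4074 0.0129] zmax 0.019
red [465.7 285. ] [462 275   9  20 163] [ 0.3639 -0.2883  0.1945] zmax 1.399
orange [208.3 147.1] [ 180  128   57   38 1575] [0.7474 0.3912 0.0475] zmax 1.399
orange [366.9 173.8] [357 161  23  21 243] [ 0.6631 -0.0562  0.0967] zmax 1.399
orange [336.9 240.6] [323 227  28  28 606] [0.4898 0.0202 0.0107] zmax 1.399
white [502.9 155.4] [486 129  38  52 949] [ 0.7356 -0.4424  0.0465] zmax 1.399
white [515.9 139.1] [513 137   7   5  30] [ 0.7842 -0.4809  0.0453] zmax 0.053
white [206.7 144.9] [199 141  17   8 104] [0.7539 0.3962 0.0469] 
[... 10035 characters left out ...]
 [164 281  62  41 496] [0.3032 0.4253 0.0063] zmax 1.399
bluecap [369.5 287.8] [368 283   4  10  16] [ 0.3588 -0.0736  0.0006] zmax 0.005
bluecap [213.8 291.6] [208 284  13  17  66] [0.3395 0.3663 0.0007] zmax 0.006
bluecap [489.8 312.3] [ 469  286   43   51 1474] [ 0.2977 -0.4     0.0272] zmax 1.399
bluecap [509.9 302.1] [509 297   3  10  18] [ 0.3268 -0.4652  0.0012] zmax 0.006
bluecap [544.1 317.1] [539 306  11  24 114] [ 0.2872 -0.5583  0.0014] zmax 0.008
bluecap [176.  341.1] [171 337  11   8  29] [0.2    0.4658 0.0007] zmax 0.006
bluecap [486.3 341.8] [470 338  39   7 190] [ 0.219  -0.3842  0.0394] zmax 0.406
bluecap [228.4 342.7] [223 342  11   3  18] [0.1988 0.3184 0.0021] zmax 0.007
```

Run:
```python
from h import *
z=np.load('pics/top0.npz');p,d=z['p'],z['d'];C=cam('top')
for n,uv,h in [('large disc',(336.9,240.6),.005),('small disc',(426.2,189.1),.005),('white cap',(399.5,250.7),.096),('redrest',(233.1,202.3),.02),('blackrest',(268.3,267.5),.015)]: print(n,toplane(C,uv,h).round(4))
c=cv2.resize(p[150:300,160:480],None,fx=2.5,fy=2.5,interpolation=cv2.INTER_CUBIC);cv2.imwrite('pics/topcrop.png',c[:,:,::-1])
```

```text
large disc [[0.4907 0.0202 0.005 ]]
small disc [[ 0.6448 -0.2349  0.005 ]]
white cap [[ 0.4552 -0.1438  0.096 ]]
redrest [[0.5939 0.3188 0.02  ]]
blackrest [[0.4097 0.2123 0.015 ]]
```

View pics/topcrop.png

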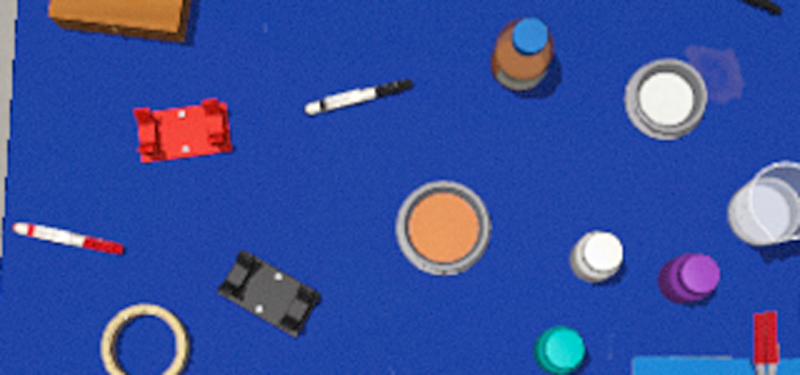

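View pics/wrist0.png

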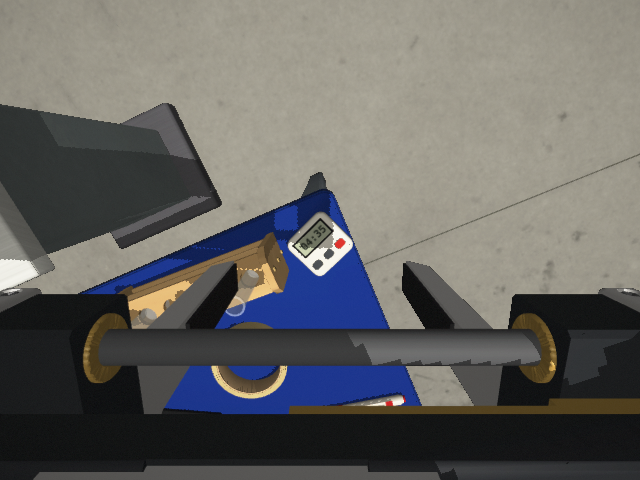

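```bash
cat > meas.py <<'E'
from h import *
def run(p):
    C=cam('top')
    h=cv2.cvtColor(p,cv2.COLOR_RGB2HSV).astype(int);H,S,V=h[...,0],h[...,1],h[...,2]
    table=(H>106)&(H<126)&(S>140)
    r=dict(redm=(164,228,212,258,.0075),blackm=(278,176,328,200,.0075),redrest=(208,184,258,220,.02),blackrest=(242,245,294,288,.02),)
    for n,(a,b,c,d,z) in r.items():
        m=np.zeros((480,640),bool); m[b:d,a:c]=~table[b:d,a:c]
        bl=max(blobs(m,20),key=lambda t:t[1][4]); l=bl[2]
        v,u=np.nonzero(l); P=toplane(C,np.c_[u,v],z)[:,:2]
        (cx,cy),(w,hh),ang=cv2.minAreaRect(P.astype(np.float32)*1000)
        mu=P.mean(0);e,E=np.linalg.eigh(np.cov((P-mu).T));ax=E[:,1]
        bx=cv2.boxPoints(((cx,cy),(w,hh),ang));e0=bx[1]-bx[0];e1=bx[2]-bx[1];L=e0 if np.hypot(*e0)>np.hypot(*e1) else e1
        print(n,bl[1][4],'centroid',mu.round(4),'pca deg',np.degrees(np.arctan2(ax[1],ax[0])).round(1),'rect',np.round([cx,cy,w,hh],1),'rectdeg',np.degrees(np.arctan2(L[1],L[0])).round(1))
        if 'rest' in n:
            g=(S<90)&(V>(150 if n=='redrest' else 130))&l if n=='blackrest' else (S<130)&(V>120)&l
            for c,s,_ in blobs(g,1): print('  dot',c.round(1),s[4],toplane(C,c,.007).round(4)[0,:2])
    m=np.zeros((480,640),bool);m[150:180,355:390]=((H>96)&(H<108)&(S>140)&(V>130))[150:180,355:390]
    for c,s,_ in blobs(m,30): print('ambercap',c.round(1),s,toplane(C,c,.137).round(4))
E
python3 -c "
from meas import *
run(np.load('pics/top0.npz')['p'])"
```

```text
redm 245 centroid [0.4707 0.4482] pca deg 79.2 rect [470.7 448.6 130.6  15.8] rectdeg 79.0
blackm 224 centroid [0.6408 0.1242] pca deg 105.3 rect [642.7 120.9  17.9 125.5] rectdeg -73.8
redrest 795 centroid [0.5947 0.3195] pca deg 98.0 rect [596.  321.4  65.8 109.1] rectdeg -80.8
  dot [232.1 195.1] 8 [0.6176 0.325 ]
  dot [233.9 209.1] 8 [0.5765 0.3181]
blackrest 741 centroid [0.411 0.215] pca deg 61.3 rect [411.2 215.2 103.3  57.1] rectdeg 61.3
  dot [270.9 260.1] 8 [0.4313 0.2066]
  dot [263.1 273.1] 8 [0.394  0.2274]
ambercap [371.7 163.6] [365 157  14  14 154] [[ 0.68   -0.0652  0.137 ]]
```

```bash
cat > plan.py <<'E'
from h import *
import sys
# usage: plan.py x y z yawdeg [step_mm] ; rows in tool axes
def plan(t,yaw,step=.0415,o=None):
    o=o or ctrl.get_obs(); Rm=R.from_euler('xyz',o['eef_rot']); p=np.array(o['ee_pos'])
    print('t',round(o['time_s'],2),'pos',p.round(4),'rpy',np.degrees(o['eef_rot']).round(1),'F',o['force'].round(1),'w',round(o['grip_width'],4))
    Rt=R.from_euler('xyz',[np.pi,0,np.radians(yaw)]); rv=np.degrees((Rm.inv()*Rt).as_rotvec())
    dp=np.array(t)-p; n=max(1,int(np.ceil(np.linalg.norm(dp)/step)),int(np.ceil(np.linalg.norm(rv)/7.1)))
    print('rows',n)
    for i in range(n):
        d=Rm.inv().apply(dp/n); print('{"x":%.4f,"y":%.4f,"z":%.4f,"ax":%.2f,"ay":%.2f,"az":%.2f}'%(*d,*(rv/n)))
        Rm=Rm*R.from_rotvec(np.radians(rv/n))
if __name__=='__main__':
    a=list(map(float,sys.argv[1:])); plan(a[:3],a[3],a[4]/1000 if len(a)>4 else .0415)
E
python3 plan.py 0.4707 0.4486 0.19 79.1
```

```text
t 0.15 pos [0.216  0.5056 0.205 ] rpy [-180.    -0.   156.9] F [-0.1 -0.7 -0.6] w 0.0941
rows 11
{"x":-0.0233,"y":0.0043,"z":0.0014,"ax":-0.00,"ay":0.00,"az":7.07}
{"x":-0.0226,"y":0.0072,"z":0.0014,"ax":-0.00,"ay":0.00,"az":7.07}
{"x":-0.0216,"y":0.0099,"z":0.0014,"ax":-0.00,"ay":0.00,"az":7.07}
{"x":-0.0202,"y":0.0125,"z":0.0014,"ax":-0.00,"ay":0.00,"az":7.07}
{"x":-0.0185,"y":0.0149,"z":0.0014,"ax":-0.00,"ay":0.00,"az":7.07}
{"x":-0.0165,"y":0.0170,"z":0.0014,"ax":-0.00,"ay":0.00,"az":7.07}
{"x":-0.0143,"y":0.0189,"z":0.0014,"ax":-0.00,"ay":0.00,"az":7.07}
{"x":-0.0119,"y":0.0206,"z":0.0014,"ax":-0.00,"ay":0.00,"az":7.07}
{"x":-0.0092,"y":0.0219,"z":0.0014,"ax":-0.00,"ay":0.00,"az":7.07}
{"x":-0.0065,"y":0.0228,"z":0.0014,"ax":-0.00,"ay":0.00,"az":7.07}
{"x":-0.0036,"y":0.0234,"z":0.0014,"ax":-0.00,"ay":0.00,"az":7.07}
```

Call:
{"method": "step_arm", "body": {
  "steps": [
    {"x": -0.023,"y": 0.004,"z": 0.001,"az": 7.1},
    {"x": -0.0225,"y": 0.007,"z": 0.001,"az": 7.1},
    {"x": -0.0215,"y": 0.01,"z": 0.001,"az": 7.1},
    {"x": -0.02,"y": 0.0125,"z": 0.001,"az": 7.1},
    {"x": -0.0185,"y": 0.015,"z": 0.001,"az": 7.1}
  ],
  "grip_force": 20
}}

```text
validation failed for argument at $.st...
```

Call:
{"method": "step_arm", "body": {
  "steps": [
    {"x": -0.0165,"y": 0.017,"z": 0.0015,"az": 7.1},
    {"x": -0.0145,"y": 0.019,"z": 0.0015,"az": 7.1},
    {"x": -0.012,"y": 0.0205,"z": 0.0015,"az": 7.1},
    {"x": -0.009,"y": 0.022,"z": 0.0015,"az": 7.1},
    {"x": -0.0065,"y": 0.023,"z": 0.0015,"az": 7.1}
  ]
}}

```text
validation failed for argument at $.st...
```

```bash
python3 plan.py 0.4707 0.4486 0.15 79.1
```

```text
t 0.15 pos [0.216  0.5056 0.205 ] rpy [-180.    -0.   156.9] F [-0.1 -0.7 -0.6] w 0.0941
rows 11
{"x":-0.0233,"y":0.0043,"z":0.0050,"ax":-0.00,"ay":0.00,"az":7.07}
{"x":-0.0226,"y":0.0072,"z":0.0050,"ax":-0.00,"ay":0.00,"az":7.07}
{"x":-0.0216,"y":0.0099,"z":0.0050,"ax":-0.00,"ay":0.00,"az":7.07}
{"x":-0.0202,"y":0.0125,"z":0.0050,"ax":-0.00,"ay":0.00,"az":7.07}
{"x":-0.0185,"y":0.0149,"z":0.0050,"ax":-0.00,"ay":0.00,"az":7.07}
{"x":-0.0165,"y":0.0170,"z":0.0050,"ax":-0.00,"ay":0.00,"az":7.07}
{"x":-0.0143,"y":0.0189,"z":0.0050,"ax":-0.00,"ay":0.00,"az":7.07}
{"x":-0.0119,"y":0.0206,"z":0.0050,"ax":-0.00,"ay":0.00,"az":7.07}
{"x":-0.0092,"y":0.0219,"z":0.0050,"ax":-0.00,"ay":0.00,"az":7.07}
{"x":-0.0065,"y":0.0228,"z":0.0050,"ax":-0.00,"ay":0.00,"az":7.07}
{"x":-0.0036,"y":0.0234,"z":0.0050,"ax":-0.00,"ay":0.00,"az":7.07}
```

Call:
{"method": "step_arm", "body": {
  "steps": [
    {"x": -0.023,"y": 0.004,"z": 0.001,"ax": 0,"ay": 0,"az": 7.1,"claw": 0.094}
  ],
  "grip_force": 20
}}

```text
time_s: 0.23
ee_pos: [0.2367, 0.5009, 0.2041]
eef_rot: [-3.141, -0.001, 2.619]
force: [0.0, 1.4, -0.5]
grip_width: 0.0938
```

Call:
{"method": "step_arm", "body": {
  "steps": [
    {"x": -0.0225,"y": 0.007,"z": 0.001,"ax": 0,"ay": 0,"az": 7.1,"claw": 0.094},
    {"x": -0.0215,"y": 0.01,"z": 0.001,"ax": 0,"ay": 0,"az": 7.1,"claw": 0.094},
    {"x": -0.02,"y": 0.0125,"z": 0.001,"ax": 0,"ay": 0,"az": 7.1,"claw": 0.094},
    {"x": -0.0185,"y": 0.015,"z": 0.001,"ax": 0,"ay": 0,"az": 7.1,"claw": 0.094},
    {"x": -0.0165,"y": 0.017,"z": 0.0015,"ax": 0,"ay": 0,"az": 7.1,"claw": 0.094}
  ]
}}

```text
time_s: 0.65
ee_pos: [0.3554, 0.4736, 0.1974]
eef_rot: [-3.139, 0.001, 1.989]
force: [0.1, -0.4, 1.0]
grip_width: 0.0941
```

Call:
{"method": "step_arm", "body": {
  "steps": [
    {"x": -0.0145,"y": 0.019,"z": 0.0015,"ax": 0,"ay": 0,"az": 7.1,"claw": 0.094},
    {"x": -0.012,"y": 0.0205,"z": 0.0015,"ax": 0,"ay": 0,"az": 7.1,"claw": 0.094},
    {"x": -0.009,"y": 0.022,"z": 0.0015,"ax": 0,"ay": 0,"az": 7.1,"claw": 0.094},
    {"x": -0.0065,"y": 0.023,"z": 0.0015,"ax": 0,"ay": 0,"az": 7.1,"claw": 0.094},
    {"x": -0.0035,"y": 0.0235,"z": 0.0015,"ax": 0,"ay": 0,"az": 7.1,"claw": 0.094}
  ]
}}

```text
time_s: 1.07
ee_pos: [0.4767, 0.4437, 0.1878]
eef_rot: [-3.138, 0.004, 1.363]
force: [-0.3, -0.3, -0.2]
grip_width: 0.0941
```

```bash
python3 plan.py 0.4707 0.4486 0.14 79.1
python3 - <<'E'
from h import *
o=ctrl.get_obs();C=cam('wrist',o);p,d=vision.camera('wrist')
cv2.imwrite('pics/w1.png',p[:,:,::-1]);np.savez('pics/w1.npz',p=p,d=d,pos=o['ee_pos'],rot=o['eef_rot'])
E
```

```text
t 1.07 pos [0.4767 0.4437 0.1878] rpy [-179.8    0.3   78.1] F [-0.3 -0.3 -0.2] w 0.0941
rows 2
{"x":0.0019,"y":-0.0034,"z":0.0239,"ax":-0.09,"ay":0.13,"az":-0.49}
{"x":0.0018,"y":-0.0034,"z":0.0239,"ax":-0.09,"ay":0.13,"az":-0.49}
```

View pics/w1.png

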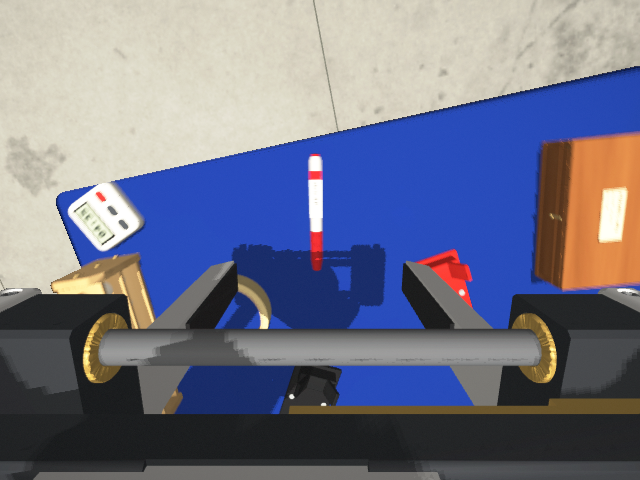

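Run:
```python
from h import *
z=np.load('pics/w1.npz');C=cam('wrist',dict(ee_pos=z['pos'],eef_rot=z['rot']))
a=toplane(C,[(315,154.5),(317,270.5)],.0075);print(a.round(4),a.mean(0).round(4),np.linalg.norm(a[0]-a[1]),np.degrees(np.arctan2(*(a[0]-a[1])[1::-1])))
```

```text
[[0.4843 0.5122 0.0075]
 [0.4597 0.3861 0.0075]] [0.472  0.4491 0.0075] 0.1285290334556874 78.96845160839979
```

```bash
python3 plan.py 0.4714 0.449 0.025 79
```

```text
t 1.12 pos [0.4801 0.442  0.1869] rpy [-179.8    0.3   77.4] F [ 4.5 -1.1 -0.8] w 0.0936
rows 4
{"x":0.0014,"y":-0.0024,"z":0.0405,"ax":-0.04,"ay":0.07,"az":-0.40}
{"x":0.0014,"y":-0.0024,"z":0.0405,"ax":-0.04,"ay":0.07,"az":-0.40}
{"x":0.0014,"y":-0.0024,"z":0.0405,"ax":-0.04,"ay":0.07,"az":-0.40}
{"x":0.0013,"y":-0.0025,"z":0.0405,"ax":-0.04,"ay":0.07,"az":-0.40}
```

Call:
{"method": "step_arm", "body": {
  "steps": [
    {"x": 0.002,"y": -0.0035,"z": 0.04,"ax": 0,"ay": 0.1,"az": -0.8,"claw": 0.094},
    {"x": 0.002,"y": -0.0025,"z": 0.04,"ax": 0,"ay": 0.1,"az": -0.8,"claw": 0.094},
    {"x": 0.0015,"y": -0.0025,"z": 0.04,"ax": 0,"ay": 0.1,"az": 0,"claw": 0.094},
    {"x": 0,"y": -0.001,"z": 0.03,"ax": 0,"ay": 0,"az": 0,"claw": 0.094},
    {"x": 0,"y": 0,"z": 0,"ax": 0,"ay": 0,"az": 0,"claw": 0.06}
  ]
}}

```text
time_s: 1.53
ee_pos: [0.4748, 0.4479, 0.0317]
eef_rot: [-3.141, -0.003, 1.373]
force: [-1.6, -0.4, -0.7]
grip_width: 0.0899
```

```bash
python3 plan.py 0.4714 0.449 0.004 79 15
```

```text
t 1.53 pos [0.4748 0.4479 0.0317] rpy [-180.    -0.2   78.7] F [-1.6 -0.4 -0.7] w 0.0899
rows 2
{"x":0.0002,"y":-0.0018,"z":0.0139,"ax":-0.01,"ay":-0.08,"az":-0.16}
{"x":0.0002,"y":-0.0018,"z":0.0139,"ax":-0.01,"ay":-0.08,"az":-0.16}
```

Call:
{"method": "step_arm", "body": {
  "steps": [
    {"x": 0,"y": -0.002,"z": 0.014,"ax": 0,"ay": 0,"az": -0.2,"claw": 0.05},
    {"x": 0,"y": -0.0015,"z": 0.01,"ax": 0,"ay": 0,"az": 0,"claw": 0.04},
    {"x": 0,"y": 0,"z": 0.002,"ax": 0,"ay": 0,"az": 0,"claw": 0.03},
    {"x": 0,"y": 0,"z": 0,"ax": 0,"ay": 0,"az": 0,"claw": 0.025}
  ]
}}

```text
time_s: 1.87
ee_pos: [0.4718, 0.4492, 0.0074]
eef_rot: [-3.141, -0.003, 1.377]
force: [0.5, 0.9, 0.5]
grip_width: 0.064
```

Call:
{"method": "step_arm", "body": {
  "steps": [
    {"x": 0,"y": 0,"z": 0.003,"ax": 0,"ay": 0,"az": 0,"claw": 0.0},
    {"x": 0,"y": 0,"z": 0,"ax": 0,"ay": 0,"az": 0,"claw": 0.0},
    {"x": 0,"y": 0,"z": 0,"ax": 0,"ay": 0,"az": 0,"claw": 0.0},
    {"x": 0,"y": 0,"z": 0,"ax": 0,"ay": 0,"az": 0,"claw": 0.0},
    {"x": 0,"y": 0,"z": 0,"ax": 0,"ay": 0,"az": 0,"claw": 0.0}
  ]
}}

```text
time_s: 2.28
ee_pos: [0.474, 0.4508, 0.0097]
eef_rot: [3.137, -0.008, 1.377]
force: [0.0, 0.2, 0.0]
grip_width: 0.0303
```

Call:
{"method": "step_arm", "body": {
  "steps": [
    {"x": 0,"y": 0,"z": 0,"ax": 0,"ay": 0,"az": 0,"claw": 0.0},
    {"x": 0,"y": 0,"z": 0,"ax": 0,"ay": 0,"az": 0,"claw": 0.0}
  ]
}}

```text
time_s: 2.45
ee_pos: [0.4743, 0.451, 0.0104]
eef_rot: [3.137, -0.009, 1.377]
force: [0.3, -0.9, -0.3]
grip_width: 0.0174
```

Call:
{"method": "step_arm", "body": {
  "steps": [
    {"x": 0,"y": 0.002,"z": 0.006,"ax": 0.3,"ay": 0.5,"az": 0,"claw": 0.02},
    {"x": 0,"y": 0,"z": 0.001,"ax": 0,"ay": 0,"az": 0,"claw": 0.02}
  ]
}}

```text
time_s: 2.62
ee_pos: [0.4765, 0.4509, 0.0034]
eef_rot: [-3.141, -0.019, 1.377]
force: [-0.0, 0.4, -0.2]
grip_width: 0.0198
```

Call:
{"method": "step_arm", "body": {
  "steps": [
    {"x": 0,"y": -0.003,"z": 0,"ax": 0,"ay": -1.0,"az": 0,"claw": 0.0},
    {"x": 0,"y": 0,"z": 0,"ax": 0,"ay": 0,"az": 0,"claw": 0.0},
    {"x": 0,"y": 0,"z": 0.001,"ax": 0,"ay": 0,"az": 0,"claw": 0.0}
  ]
}}

```text
time_s: 2.87
ee_pos: [0.4734, 0.4511, 0.0026]
eef_rot: [-3.141, 0.001, 1.377]
force: [-4.7, -8.7, 20.9]
grip_width: 0.0132
```

Call:
{"method": "step_arm", "body": {
  "steps": [
    {"x": 0,"y": 0,"z": -0.03,"ax": 0,"ay": 0,"az": 0,"claw": 0.0},
    {"x": 0,"y": 0,"z": -0.04,"ax": 0,"ay": 0,"az": 0,"claw": 0.0},
    {"x": 0,"y": 0,"z": -0.025,"ax": 0,"ay": 0,"az": 0,"claw": 0.0}
  ]
}}

```text
time_s: 3.12
ee_pos: [0.4709, 0.4493, 0.094]
eef_rot: [-3.133, 0.011, 1.377]
force: [0.3, 0.4, 0.5]
grip_width: 0.0129
```

```bash
python3 plan.py 0.597 0.3215 0.1 99.3
```

```text
t 3.12 pos [0.4709 0.4493 0.094 ] rpy [-179.5    0.6   78.9] F [0.3 0.4 0.5] w 0.0129
rows 5
{"x":-0.0202,"y":0.0297,"z":-0.0012,"ax":-0.12,"ay":0.11,"az":-4.08}
{"x":-0.0223,"y":0.0281,"z":-0.0012,"ax":-0.12,"ay":0.11,"az":-4.08}
{"x":-0.0242,"y":0.0265,"z":-0.0012,"ax":-0.12,"ay":0.11,"az":-4.08}
{"x":-0.0261,"y":0.0247,"z":-0.0012,"ax":-0.12,"ay":0.11,"az":-4.08}
{"x":-0.0277,"y":0.0228,"z":-0.0012,"ax":-0.12,"ay":0.11,"az":-4.08}
```

Call:
{"method": "step_arm", "body": {
  "steps": [
    {"x": -0.02,"y": 0.03,"z": -0.003,"ax": -0.1,"ay": 0.1,"az": -4.1,"claw": 0.0},
    {"x": -0.0225,"y": 0.028,"z": -0.003,"ax": -0.1,"ay": 0.1,"az": -4.1,"claw": 0.0},
    {"x": -0.024,"y": 0.0265,"z": -0.001,"ax": -0.1,"ay": 0.1,"az": -4.1,"claw": 0.0},
    {"x": -0.026,"y": 0.0245,"z": -0.001,"ax": -0.1,"ay": 0.1,"az": -4.1,"claw": 0.0},
    {"x": -0.022,"y": 0.018,"z": -0.001,"ax": -0.1,"ay": 0.1,"az": -4.1,"claw": 0.0}
  ]
}}

```text
time_s: 3.53
ee_pos: [0.5946, 0.3303, 0.1122]
eef_rot: [3.133, -0.004, 1.758]
force: [-0.2, 0.4, 0.5]
grip_width: 0.0135
```

Call:
{"method": "step_arm", "body": {
  "steps": [
    {"x": 0,"y": 0,"z": 0,"ax": 0,"ay": 0,"az": 0,"claw": 0.0}
  ]
}}

```text
time_s: 3.62
ee_pos: [0.5977, 0.3264, 0.1124]
eef_rot: [3.132, -0.004, 1.758]
force: [-0.1, -0.8, -0.9]
grip_width: 0.0133
```

```bash
python3 - <<'E'
from h import *
for n in ('wrist','top'):
    o=ctrl.get_obs();p,d=vision.camera(n)
    cv2.imwrite(f'pics/{n}2.png',p[:,:,::-1]);np.savez(f'pics/{n}2.npz',p=p,d=d,pos=o['ee_pos'],rot=o['eef_rot'])
E
python3 plan.py 0.597 0.3215 0.06 99.3
```

```text
t 3.72 pos [0.595  0.3296 0.112 ] rpy [179.5  -0.3 100.6] F [-0.5  1.9 -0. ] w 0.0129
rows 2
{"x":-0.0043,"y":0.0000,"z":0.0260,"ax":0.25,"ay":-0.13,"az":0.63}
{"x":-0.0042,"y":0.0002,"z":0.0260,"ax":0.25,"ay":-0.13,"az":0.63}
```

View pics/wrist2.png

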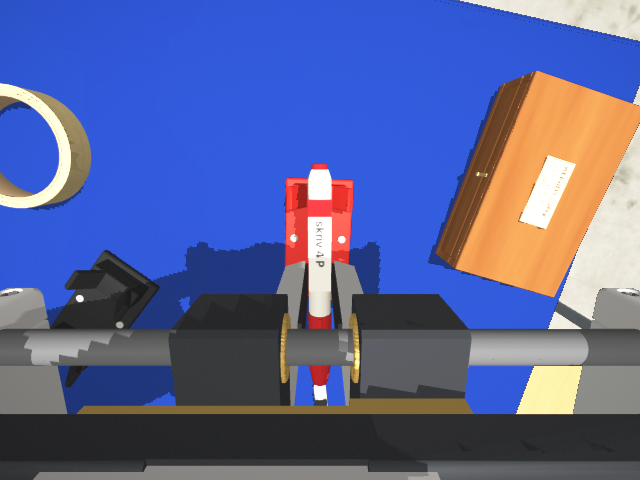

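Run:
```python
from h import *
z=np.load('pics/wrist2.npz');o=dict(ee_pos=z['pos'],eef_rot=z['rot']);C=cam('wrist',o)
T=R.from_euler('xyz',z['rot'])
print(z['pos'],np.degrees(z['rot']))
tip=toplane(C,[(319.5,165)],z['pos'][2]+.0045)[0]; print('tip in tool',T.inv().apply(tip-z['pos']).round(4))
d=toplane(C,[(293.5,238.5),(342,240)],.0065);print('dots',d.round(4),'ctr',d.mean(0).round(4)); v=d[0]-d[1];print(np.degrees(np.arctan2(v[1],v[0]))-90)
```

```text
[0.59771103 0.32644191 0.11238924] [179.42423528  -0.22142489 100.72950808]
tip in tool [ 0.0633 -0.0012 -0.0043]
dots [[0.5756 0.3199 0.0065]
 [0.618  0.3265 0.0065]] ctr [0.5968 0.3232 0.0065]
-261.23921497226604
```

Call:
{"method": "step_arm", "body": {
  "steps": [
    {"x": -0.007,"y": 0,"z": 0.025,"ax": 0.4,"ay": -0.2,"az": 1.5,"claw": 0.0},
    {"x": 0,"y": 0,"z": 0.02,"ax": 0,"ay": 0,"az": 0,"claw": 0.0},
    {"x": 0,"y": 0,"z": 0,"ax": 0,"ay": 0,"az": 0,"claw": 0.0}
  ]
}}

```text
time_s: 3.97
ee_pos: [0.5946, 0.3261, 0.0667]
eef_rot: [3.139, -0.002, 1.727]
force: [-0.8, 0.4, -0.3]
grip_width: 0.013
```

```bash
python3 plan.py 0.5968 0.3225 0.031 99.1 15
```

```text
t 3.97 pos [0.5946 0.3261 0.0667] rpy [ 1.798e+02 -1.000e-01  9.890e+01] F [-0.8  0.4 -0.3] w 0.013
rows 3
{"x":-0.0013,"y":0.0005,"z":0.0119,"ax":0.06,"ay":-0.03,"az":-0.06}
{"x":-0.0013,"y":0.0005,"z":0.0119,"ax":0.06,"ay":-0.03,"az":-0.06}
{"x":-0.0013,"y":0.0005,"z":0.0119,"ax":0.06,"ay":-0.03,"az":-0.06}
```

Call:
{"method": "step_arm", "body": {
  "steps": [
    {"x": -0.002,"y": 0.001,"z": 0.013,"ax": 0,"ay": 0,"az": 0,"claw": 0.0},
    {"x": -0.001,"y": 0.0005,"z": 0.012,"ax": 0,"ay": 0,"az": 0,"claw": 0.0},
    {"x": -0.001,"y": 0,"z": 0.007,"ax": 0,"ay": 0,"az": 0,"claw": 0.0},
    {"x": 0,"y": 0,"z": 0.002,"ax": 0,"ay": 0,"az": 0,"claw": 0.0}
  ]
}}

```text
time_s: 4.3
ee_pos: [0.5952, 0.3256, 0.0317]
eef_rot: [3.138, -0.002, 1.729]
force: [-0.2, 0.1, -0.8]
grip_width: 0.0132
```

```bash
python3 plan.py 0.5968 0.3225 0.029 99.1 15
```

```text
t 4.3 pos [0.5952 0.3256 0.0317] rpy [ 1.798e+02 -1.000e-01  9.910e+01] F [-0.2  0.1 -0.8] w 0.0132
rows 1
{"x":-0.0034,"y":0.0010,"z":0.0027,"ax":0.23,"ay":-0.13,"az":-0.04}
```

Call:
{"method": "step_arm", "body": {
  "steps": [
    {"x": -0.0035,"y": 0.001,"z": 0.002,"ax": 0.2,"ay": 0,"az": 0,"claw": 0.0},
    {"x": 0,"y": 0,"z": 0,"ax": 0,"ay": 0,"az": 0,"claw": 0.03},
    {"x": 0,"y": 0,"z": 0,"ax": 0,"ay": 0,"az": 0,"claw": 0.04},
    {"x": 0,"y": 0,"z": 0,"ax": 0,"ay": 0,"az": 0,"claw": 0.05},
    {"x": 0,"y": 0,"z": -0.005,"ax": 0,"ay": 0,"az": 0,"claw": 0.05}
  ]
}}

```text
time_s: 4.72
ee_pos: [0.597, 0.3223, 0.0349]
eef_rot: [3.141, -0.002, 1.729]
force: [0.2, 0.8, -0.7]
grip_width: 0.0363
```

Call:
{"method": "step_arm", "body": {
  "steps": [
    {"x": 0,"y": 0,"z": -0.03,"ax": 0,"ay": 0,"az": 0,"claw": 0.07},
    {"x": 0,"y": 0,"z": -0.04,"ax": 0,"ay": 0,"az": 0,"claw": 0.08},
    {"x": 0,"y": 0,"z": -0.04,"ax": 0,"ay": 0,"az": 0,"claw": 0.08}
  ]
}}

```text
time_s: 4.97
ee_pos: [0.5941, 0.3206, 0.1414]
eef_rot: [-3.129, 0.001, 1.729]
force: [0.9, 0.7, 1.1]
grip_width: 0.0565
```

```bash
python3 plan.py 0.6427 0.122 0.18 105.4
```

```text
t 4.97 pos [0.5941 0.3206 0.1414] rpy [-1.793e+02  1.000e-01  9.900e+01] F [0.9 0.7 1.1] w 0.0565
rows 6
{"x":-0.0340,"y":0.0027,"z":-0.0064,"ax":-0.12,"ay":0.01,"az":-1.06}
{"x":-0.0340,"y":0.0021,"z":-0.0064,"ax":-0.12,"ay":0.01,"az":-1.06}
{"x":-0.0340,"y":0.0015,"z":-0.0064,"ax":-0.12,"ay":0.01,"az":-1.06}
{"x":-0.0341,"y":0.0009,"z":-0.0064,"ax":-0.12,"ay":0.01,"az":-1.06}
{"x":-0.0341,"y":0.0003,"z":-0.0064,"ax":-0.12,"ay":0.01,"az":-1.06}
{"x":-0.0341,"y":-0.0004,"z":-0.0064,"ax":-0.12,"ay":0.01,"az":-1.06}
```

Call:
{"method": "step_arm", "body": {
  "steps": [
    {"x": -0.034,"y": 0.003,"z": -0.005,"ax": -0.1,"ay": 0,"az": -1.2,"claw": 0.08},
    {"x": -0.038,"y": 0.0025,"z": -0.005,"ax": -0.1,"ay": 0,"az": -1.2,"claw": 0.08},
    {"x": -0.04,"y": 0.002,"z": -0.005,"ax": -0.1,"ay": 0,"az": -1.2,"claw": 0.08},
    {"x": -0.04,"y": 0.001,"z": -0.003,"ax": -0.1,"ay": 0,"az": -1.2,"claw": 0.08},
    {"x": -0.036,"y": 0,"z": -0.003,"ax": -0.1,"ay": 0,"az": -1.2,"claw": 0.08}
  ]
}}

```text
time_s: 5.38
ee_pos: [0.6431, 0.1402, 0.1792]
eef_rot: [3.124, -0.002, 1.848]
force: [0.5, -0.2, 1.3]
grip_width: 0.0798
```

Call:
{"method": "step_arm", "body": {
  "steps": [
    {"x": -0.01,"y": 0,"z": 0,"ax": 0,"ay": 0,"az": 0,"claw": 0.08},
    {"x": 0,"y": 0,"z": 0,"ax": 0,"ay": 0,"az": 0,"claw": 0.08}
  ]
}}

```text
time_s: 5.55
ee_pos: [0.6477, 0.1236, 0.1821]
eef_rot: [3.12, -0.0, 1.842]
force: [0.2, 1.1, 0.3]
grip_width: 0.0802
```

```bash
cat > shot.py <<'E'
from h import *
import sys
k=sys.argv[1]
for n in sys.argv[2:]:
    o=ctrl.get_obs();p,d=vision.camera(n)
    cv2.imwrite(f'pics/{n}{k}.png',p[:,:,::-1]);np.savez(f'pics/{n}{k}.npz',p=p,d=d,pos=o['ee_pos'],rot=o['eef_rot'])
E
python3 shot.py 3 wrist; python3 plan.py 0.6427 0.122 0.025 105.4
```

```text
t 5.6 pos [0.6475 0.1245 0.1821] rpy [178.8  -0.  105.6] F [ 0.1 -0.2 -0.6] w 0.0799
rows 4
{"x":-0.0003,"y":-0.0022,"z":0.0392,"ax":0.30,"ay":-0.00,"az":0.05}
{"x":-0.0003,"y":-0.0020,"z":0.0393,"ax":0.30,"ay":-0.00,"az":0.05}
{"x":-0.0003,"y":-0.0017,"z":0.0393,"ax":0.30,"ay":-0.00,"az":0.05}
{"x":-0.0003,"y":-0.0015,"z":0.0393,"ax":0.30,"ay":-0.00,"az":0.05}
```

View pics/wrist3.png

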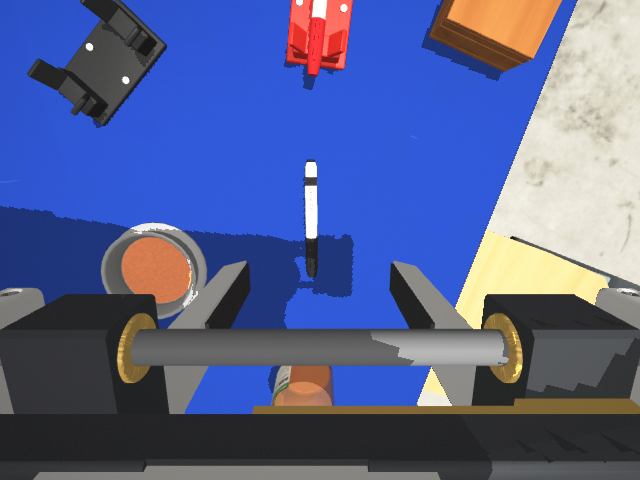

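```bash
python3 - <<'E'
from h import *
z=np.load('pics/wrist3.npz');C=cam('wrist',dict(ee_pos=z['pos'],eef_rot=z['rot']))
a=toplane(C,[(311,160),(311.5,277.5)],.0075);print(a.round(4),a.mean(0).round(4),np.linalg.norm(a[0]-a[1]),np.degrees(np.arctan2(*(a[0]-a[1])[1::-1])))
a=toplane(C,[(89.5,47),(125.5,80)],.0065);print(a,a.mean(0))
E
python3 plan.py 0.6423 0.122 0.03 105.4
```

```text
[[0.6246 0.184  0.0075]
 [0.6591 0.0596 0.0075]] [0.6419 0.1218 0.0075] 0.12912190733932097 105.48599852900021
[[0.39342282 0.22879145 0.0065    ]
 [0.430199   0.20893366 0.0065    ]] [0.41181091 0.21886255 0.0065    ]
t 5.6 pos [0.6475 0.1245 0.1821] rpy [178.8  -0.  105.6] F [ 0.1 -0.2 -0.6] w 0.0799
rows 4
{"x":-0.0003,"y":-0.0022,"z":0.0380,"ax":0.30,"ay":-0.00,"az":0.05}
{"x":-0.0003,"y":-0.0020,"z":0.0380,"ax":0.30,"ay":-0.00,"az":0.05}
{"x":-0.0003,"y":-0.0018,"z":0.0380,"ax":0.30,"ay":-0.00,"az":0.05}
{"x":-0.0003,"y":-0.0016,"z":0.0380,"ax":0.30,"ay":-0.00,"az":0.05}
```

Call:
{"method": "step_arm", "body": {
  "steps": [
    {"x": 0,"y": -0.003,"z": 0.038,"ax": 0.4,"ay": 0,"az": 0,"claw": 0.06},
    {"x": 0,"y": -0.002,"z": 0.04,"ax": 0.4,"ay": 0,"az": 0,"claw": 0.05},
    {"x": 0,"y": -0.002,"z": 0.04,"ax": 0.4,"ay": 0,"az": 0,"claw": 0.05},
    {"x": 0,"y": 0,"z": 0.03,"ax": 0,"ay": 0,"az": 0,"claw": 0.04},
    {"x": 0,"y": 0,"z": 0.005,"ax": 0,"ay": 0,"az": 0,"claw": 0.04}
  ]
}}

```text
time_s: 6.02
ee_pos: [0.6432, 0.1318, 0.0287]
eef_rot: [3.132, -0.0, 1.846]
force: [-0.9, -0.2, 0.2]
grip_width: 0.05
```

```bash
python3 plan.py 0.642 0.122 0.004 105.4 15
```

```text
t 6.02 pos [0.6432 0.1318 0.0287] rpy [179.5  -0.  105.8] F [-0.9 -0.2  0.2] w 0.05
rows 2
{"x":-0.0046,"y":-0.0020,"z":0.0123,"ax":0.26,"ay":-0.00,"az":0.20}
{"x":-0.0046,"y":-0.0019,"z":0.0123,"ax":0.26,"ay":-0.00,"az":0.20}
```

Call:
{"method": "step_arm", "body": {
  "steps": [
    {"x": -0.006,"y": -0.002,"z": 0.012,"ax": 0.2,"ay": 0,"az": 0.2,"claw": 0.03},
    {"x": -0.003,"y": -0.001,"z": 0.009,"ax": 0.2,"ay": 0,"az": 0.2,"claw": 0.02},
    {"x": 0,"y": 0,"z": 0,"ax": 0,"ay": 0,"az": 0,"claw": 0.02}
  ]
}}

```text
time_s: 6.27
ee_pos: [0.6424, 0.1253, 0.0071]
eef_rot: [3.14, -0.0, 1.842]
force: [0.6, -0.2, -0.6]
grip_width: 0.0298
```

```bash
python3 plan.py 0.642 0.122 0.004 105.4 15
```

```text
t 6.27 pos [0.6424 0.1253 0.0071] rpy [179.9  -0.  105.5] F [ 0.6 -0.2 -0.6] w 0.0298
rows 1
{"x":-0.0031,"y":-0.0013,"z":0.0031,"ax":0.07,"ay":-0.03,"az":0.15}
```

Call:
{"method": "step_arm", "body": {
  "steps": [
    {"x": -0.003,"y": -0.001,"z": 0.003,"ax": 0,"ay": 0,"az": 0,"claw": 0.018},
    {"x": 0,"y": 0,"z": 0.0005,"ax": 0,"ay": 0,"az": 0,"claw": 0.0},
    {"x": 0,"y": 0,"z": 0.0005,"ax": 0,"ay": 0,"az": 0,"claw": 0.0},
    {"x": 0,"y": 0,"z": 0,"ax": 0,"ay": 0,"az": 0,"claw": 0.0}
  ]
}}

```text
time_s: 6.6
ee_pos: [0.6446, 0.1223, 0.0073]
eef_rot: [3.134, 0.0, 1.842]
force: [-1.0, -0.9, -0.7]
grip_width: 0.0131
```

Call:
{"method": "step_arm", "body": {
  "steps": [
    {"x": 0,"y": 0,"z": 0,"ax": 0,"ay": 0,"az": 0,"claw": 0.018},
    {"x": 0,"y": -0.001,"z": 0.005,"ax": 0.3,"ay": 0,"az": 0,"claw": 0.018},
    {"x": 0,"y": 0,"z": 0.0005,"ax": 0,"ay": 0,"az": 0,"claw": 0.0},
    {"x": 0,"y": 0,"z": 0.0005,"ax": 0,"ay": 0,"az": 0,"claw": 0.0}
  ]
}}

```text
time_s: 6.93
ee_pos: [0.6449, 0.1221, 0.0035]
eef_rot: [3.136, 0.001, 1.841]
force: [-4.1, -0.1, 14.6]
grip_width: 0.0132
```

Gripped at 3.5 mm. Lift and move to the black rest.

Call:
{"method": "step_arm", "body": {
  "steps": [
    {"x": 0,"y": 0,"z": -0.03,"ax": 0,"ay": 0,"az": 0,"claw": 0.0},
    {"x": 0,"y": 0,"z": -0.04,"ax": 0,"ay": 0,"az": 0,"claw": 0.0},
    {"x": 0,"y": 0,"z": -0.03,"ax": 0,"ay": 0,"az": 0,"claw": 0.0}
  ]
}}

```text
time_s: 7.18
ee_pos: [0.6408, 0.1216, 0.0987]
eef_rot: [-3.134, -0.001, 1.841]
force: [0.8, -0.4, 0.2]
grip_width: 0.0132
```

```bash
python3 plan.py 0.4123 0.2178 0.11 61.1
```

```text
t 7.18 pos [0.6408 0.1216 0.0987] rpy [-1.795e+02 -1.000e-01  1.055e+02] F [ 0.8 -0.4  0.2] w 0.0132
rows 7
{"x":0.0220,"y":-0.0278,"z":-0.0014,"ax":-0.07,"ay":0.02,"az":6.34}
{"x":0.0188,"y":-0.0300,"z":-0.0014,"ax":-0.07,"ay":0.02,"az":6.34}
{"x":0.0153,"y":-0.0319,"z":-0.0014,"ax":-0.07,"ay":0.02,"az":6.34}
{"x":0.0117,"y":-0.0334,"z":-0.0015,"ax":-0.07,"ay":0.02,"az":6.34}
{"x":0.0079,"y":-0.0345,"z":-0.0015,"ax":-0.07,"ay":0.02,"az":6.34}
{"x":0.0041,"y":-0.0352,"z":-0.0015,"ax":-0.07,"ay":0.02,"az":6.34}
{"x":0.0002,"y":-0.0354,"z":-0.0016,"ax":-0.07,"ay":0.02,"az":6.34}
```

Call:
{"method": "step_arm", "body": {
  "steps": [
    {"x": 0.022,"y": -0.028,"z": -0.002,"ax": 0,"ay": 0,"az": 6.4,"claw": 0.0},
    {"x": 0.019,"y": -0.03,"z": -0.002,"ax": 0,"ay": 0,"az": 6.4,"claw": 0.0},
    {"x": 0.0155,"y": -0.032,"z": -0.0015,"ax": 0,"ay": 0,"az": 6.4,"claw": 0.0},
    {"x": 0.0115,"y": -0.0335,"z": -0.0015,"ax": 0,"ay": 0,"az": 6.4,"claw": 0.0},
    {"x": 0.008,"y": -0.0345,"z": -0.0015,"ax": 0,"ay": 0,"az": 6.4,"claw": 0.0}
  ]
}}

```text
time_s: 7.6
ee_pos: [0.4789, 0.1913, 0.1149]
eef_rot: [3.135, -0.003, 1.259]
force: [0.6, 0.9, -0.2]
grip_width: 0.0133
```

Call:
{"method": "step_arm", "body": {
  "steps": [
    {"x": 0.004,"y": -0.035,"z": -0.0015,"ax": 0,"ay": 0,"az": 6.4,"claw": 0.0},
    {"x": 0,"y": -0.03,"z": -0.0015,"ax": 0,"ay": 0,"az": 5,"claw": 0.0},
    {"x": 0,"y": 0,"z": 0,"ax": 0,"ay": 0,"az": 0,"claw": 0.0}
  ]
}}

```text
time_s: 7.85
ee_pos: [0.4122, 0.2207, 0.1179]
eef_rot: [3.137, -0.005, 1.043]
force: [0.2, 0.4, 0.1]
grip_width: 0.0131
```

```bash
python3 shot.py 4 wrist; python3 plan.py 0.4123 0.2178 0.06 61.1
```

```text
t 7.9 pos [0.414  0.2202 0.1181] rpy [179.7  -0.3  60.1] F [-0.2 -0.4 -0.1] w 0.0133
rows 2
{"x":-0.0016,"y":-0.0003,"z":0.0291,"ax":0.16,"ay":-0.15,"az":-0.52}
{"x":-0.0015,"y":-0.0002,"z":0.0291,"ax":0.16,"ay":-0.15,"az":-0.52}
```

View pics/wrist4.png

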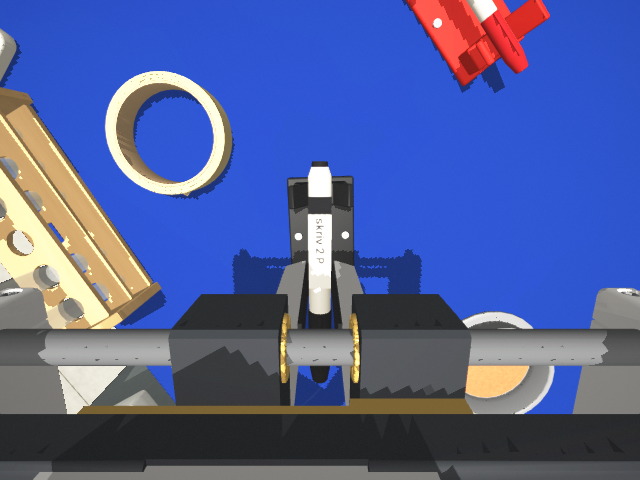

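```bash
python3 - <<'E'
from h import *
z=np.load('pics/wrist4.npz');o=dict(ee_pos=z['pos'],eef_rot=z['rot']);C=cam('wrist',o)
T=R.from_euler('xyz',z['rot'])
tip=toplane(C,[(319.5,162)],z['pos'][2]+.0035)[0]; print('tip in tool',T.inv().apply(tip-z['pos']).round(4))
d=toplane(C,[(298.5,236.5),(345.5,235)],.0065);print('dots',d.round(4),'ctr',d.mean(0).round(4)); v=d[0]-d[1];print(np.degrees(np.arctan2(v[1],v[0]))-90)
E
python3 plan.py 0.412 0.218 0.06 61.1
```

```text
tip in tool [ 0.0638 -0.0016 -0.0032]
dots [[0.3937 0.2283 0.0065]
 [0.4308 0.2082 0.0065]] ctr [0.4123 0.2183 0.0065]
61.59481828664019
t 7.9 pos [0.414  0.2202 0.1181] rpy [179.7  -0.3  60.1] F [-0.2 -0.4 -0.1] w 0.0133
rows 2
{"x":-0.0016,"y":-0.0005,"z":0.0291,"ax":0.16,"ay":-0.15,"az":-0.52}
{"x":-0.0015,"y":-0.0004,"z":0.0291,"ax":0.16,"ay":-0.15,"az":-0.52}
```

Call:
{"method": "step_arm", "body": {
  "steps": [
    {"x": -0.0015,"y": 0,"z": 0.025,"ax": 0.2,"ay": -0.2,"az": -0.6,"claw": 0.0},
    {"x": -0.001,"y": 0,"z": 0.025,"ax": 0,"ay": -0.1,"az": -0.5,"claw": 0.0},
    {"x": 0,"y": 0,"z": 0,"ax": 0,"ay": 0,"az": 0,"claw": 0.0}
  ]
}}

```text
time_s: 8.15
ee_pos: [0.4155, 0.2186, 0.0687]
eef_rot: [3.136, -0.004, 1.074]
force: [-0.9, 0.4, -0.1]
grip_width: 0.0129
```

```bash
python3 plan.py 0.412 0.218 0.030 61.2 15
```

```text
t 8.15 pos [0.4155 0.2186 0.0687] rpy [179.7  -0.3  61.5] F [-0.9  0.4 -0.1] w 0.0129
rows 3
{"x":-0.0008,"y":-0.0010,"z":0.0129,"ax":0.11,"ay":-0.08,"az":0.10}
{"x":-0.0008,"y":-0.0010,"z":0.0129,"ax":0.11,"ay":-0.08,"az":0.10}
{"x":-0.0007,"y":-0.0010,"z":0.0129,"ax":0.11,"ay":-0.08,"az":0.10}
```

Call:
{"method": "step_arm", "body": {
  "steps": [
    {"x": -0.001,"y": -0.002,"z": 0.014,"ax": 0.2,"ay": -0.2,"az": 0.2,"claw": 0.0},
    {"x": -0.001,"y": -0.001,"z": 0.013,"ax": 0.1,"ay": 0,"az": 0,"claw": 0.0},
    {"x": 0,"y": -0.001,"z": 0.007,"ax": 0,"ay": 0,"az": 0,"claw": 0.0},
    {"x": 0,"y": 0,"z": 0.002,"ax": 0,"ay": 0,"az": 0,"claw": 0.0}
  ]
}}

```text
time_s: 8.48
ee_pos: [0.4147, 0.2182, 0.0337]
eef_rot: [3.14, -0.002, 1.071]
force: [1.1, 0.2, -0.6]
grip_width: 0.0133
```

```bash
python3 plan.py 0.412 0.218 0.029 61.2 15
```

```text
t 8.48 pos [0.4147 0.2182 0.0337] rpy [ 1.799e+02 -1.000e-01  6.140e+01] F [ 1.1  0.2 -0.6] w 0.0133
rows 1
{"x":-0.0015,"y":-0.0023,"z":0.0047,"ax":0.09,"ay":-0.11,"az":0.16}
```

Call:
{"method": "step_arm", "body": {
  "steps": [
    {"x": -0.0015,"y": -0.0025,"z": 0.004,"ax": 0,"ay": 0,"az": 0,"claw": 0.0},
    {"x": 0,"y": 0,"z": 0,"ax": 0,"ay": 0,"az": 0,"claw": 0.03},
    {"x": 0,"y": 0,"z": 0,"ax": 0,"ay": 0,"az": 0,"claw": 0.04},
    {"x": 0,"y": 0,"z": 0,"ax": 0,"ay": 0,"az": 0,"claw": 0.05},
    {"x": 0,"y": 0,"z": -0.005,"ax": 0,"ay": 0,"az": 0,"claw": 0.05}
  ]
}}

```text
time_s: 8.9
ee_pos: [0.4132, 0.2181, 0.0365]
eef_rot: [3.139, -0.003, 1.071]
force: [-0.4, 1.4, -0.3]
grip_width: 0.036
```

Call:
{"method": "step_arm", "body": {
  "steps": [
    {"x": 0,"y": 0,"z": -0.03,"ax": 0,"ay": 0,"az": 0,"claw": 0.07},
    {"x": 0,"y": 0,"z": -0.04,"ax": 0,"ay": 0,"az": 0,"claw": 0.08},
    {"x": 0,"y": 0,"z": -0.04,"ax": 0,"ay": 0,"az": 0,"claw": 0.08},
    {"x": 0,"y": 0,"z": -0.041,"ax": 0,"ay": 0,"az": 0,"claw": 0.08},
    {"x": 0,"y": 0,"z": -0.041,"ax": 0,"ay": 0,"az": 0,"claw": 0.08}
  ]
}}

```text
time_s: 9.32
ee_pos: [0.4091, 0.2163, 0.2303]
eef_rot: [-3.137, 0.006, 1.071]
force: [0.8, 0.1, -0.7]
grip_width: 0.0695
```

```bash
python3 plan.py 0.675 -0.065 0.26 84
```

```text
t 9.32 pos [0.4091 0.2163 0.2303] rpy [-179.8    0.3   61.4] F [ 0.8  0.1 -0.7] w 0.0695
rows 10
{"x":-0.0120,"y":0.0368,"z":-0.0031,"ax":-0.03,"ay":0.03,"az":-2.26}
{"x":-0.0134,"y":0.0363,"z":-0.0030,"ax":-0.03,"ay":0.03,"az":-2.26}
{"x":-0.0148,"y":0.0358,"z":-0.0030,"ax":-0.03,"ay":0.03,"az":-2.26}
{"x":-0.0162,"y":0.0351,"z":-0.0030,"ax":-0.03,"ay":0.03,"az":-2.26}
{"x":-0.0176,"y":0.0345,"z":-0.0030,"ax":-0.03,"ay":0.03,"az":-2.26}
{"x":-0.0190,"y":0.0338,"z":-0.0030,"ax":-0.03,"ay":0.03,"az":-2.26}
{"x":-0.0203,"y":0.0330,"z":-0.0030,"ax":-0.03,"ay":0.03,"az":-2.26}
{"x":-0.0216,"y":0.0322,"z":-0.0030,"ax":-0.03,"ay":0.03,"az":-2.26}
{"x":-0.0228,"y":0.0313,"z":-0.0030,"ax":-0.03,"ay":0.03,"az":-2.26}
{"x":-0.0240,"y":0.0304,"z":-0.0030,"ax":-0.03,"ay":0.03,"az":-2.26}
```

Call:
{"method": "step_arm", "body": {
  "steps": [
    {"x": -0.012,"y": 0.037,"z": -0.003,"ax": 0,"ay": 0,"az": -2.3,"claw": 0.09},
    {"x": -0.0135,"y": 0.0365,"z": -0.003,"ax": 0,"ay": 0,"az": -2.3,"claw": 0.09},
    {"x": -0.015,"y": 0.036,"z": -0.003,"ax": 0,"ay": 0,"az": -2.3,"claw": 0.09},
    {"x": -0.016,"y": 0.035,"z": -0.003,"ax": 0,"ay": 0,"az": -2.3,"claw": 0.09},
    {"x": -0.0175,"y": 0.0345,"z": -0.003,"ax": 0,"ay": 0,"az": -2.3,"claw": 0.09}
  ]
}}

```text
time_s: 9.73
ee_pos: [0.5465, 0.0765, 0.2632]
eef_rot: [3.128, -0.008, 1.29]
force: [0.5, 0.5, 1.4]
grip_width: 0.0895
```

Call:
{"method": "step_arm", "body": {
  "steps": [
    {"x": -0.019,"y": 0.034,"z": -0.003,"ax": 0,"ay": 0,"az": -2.3,"claw": 0.09},
    {"x": -0.0205,"y": 0.033,"z": -0.003,"ax": 0,"ay": 0,"az": -2.3,"claw": 0.09},
    {"x": -0.0215,"y": 0.032,"z": -0.003,"ax": 0,"ay": 0,"az": -2.3,"claw": 0.09},
    {"x": -0.023,"y": 0.0315,"z": -0.003,"ax": 0,"ay": 0,"az": -2.3,"claw": 0.09},
    {"x": -0.015,"y": 0.02,"z": -0.003,"ax": 0,"ay": 0,"az": -2,"claw": 0.09}
  ]
}}

```text
time_s: 10.15
ee_pos: [0.6786, -0.0607, 0.2854]
eef_rot: [3.122, -0.005, 1.495]
force: [-0.3, -0.4, -0.0]
grip_width: 0.0899
```

Call:
{"method": "step_arm", "body": {
  "steps": [
    {"x": 0,"y": 0,"z": 0,"ax": 0,"ay": 0,"az": 0,"claw": 0.09}
  ]
}}

```text
time_s: 10.23
ee_pos: [0.6803, -0.0643, 0.2852]
eef_rot: [3.122, -0.004, 1.494]
force: [0.3, 0.6, -0.5]
grip_width: 0.0897
```

```bash
python3 shot.py 5 wrist top; python3 plan.py 0.68 -0.065 0.2 84
```

```text
t 10.33 pos [ 0.6786 -0.0615  0.2852] rpy [178.9  -0.3  85.6] F [-1.2  0.6 -0.2] w 0.0902
rows 3
{"x":-0.0013,"y":-0.0000,"z":0.0284,"ax":0.37,"ay":-0.10,"az":0.52}
{"x":-0.0012,"y":0.0002,"z":0.0284,"ax":0.37,"ay":-0.10,"az":0.52}
{"x":-0.0012,"y":0.0004,"z":0.0284,"ax":0.37,"ay":-0.10,"az":0.52}
```

View pics/wrist5.png

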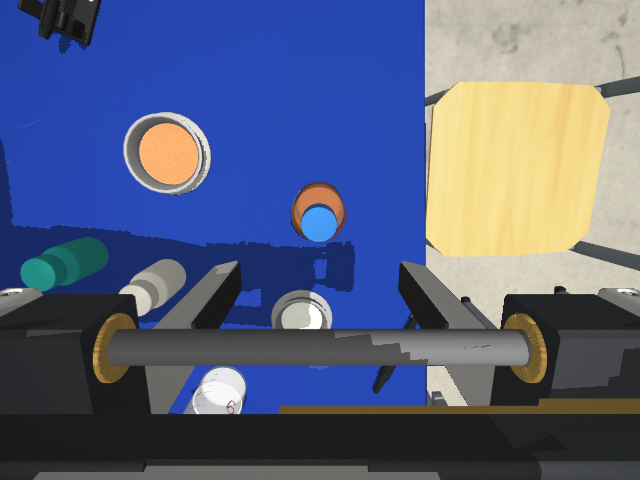

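View pics/top5.png

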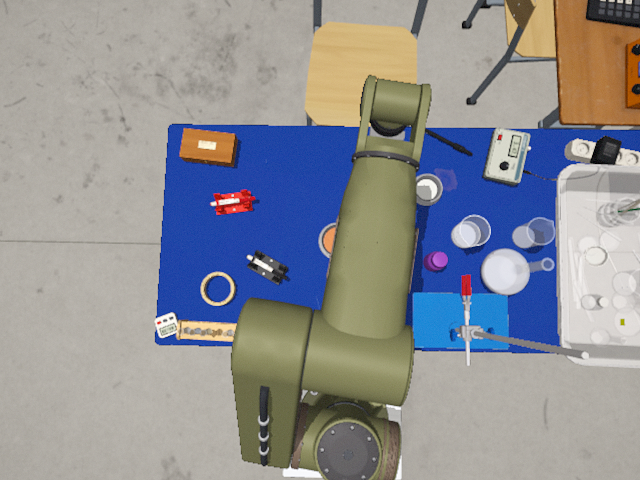

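```bash
python3 - <<'E'
from h import *
z=np.load('pics/wrist5.npz');C=cam('wrist',dict(ee_pos=z['pos'],eef_rot=z['rot']))
p=z['p'];h=cv2.cvtColor(p,cv2.COLOR_RGB2HSV).astype(int);H,S,V=h[...,0],h[...,1],h[...,2]
print(p[224,319],p[100,300])
m=np.zeros((480,640),bool);m[195:255,285:355]=((H<109)&(H>98)&(V>180))[195:255,285:355]
for c,s,_ in blobs(m,200): print('cap',c,s,toplane(C,c,.137))
m=(H>5)&(H<16)&(S>100)&(V>120); m[:,230:]=0
for c,s,_ in blobs(m,500): print('disc',c,s,toplane(C,c,.005))
E
python3 plan.py 0.68 -0.065 0.2 84
```

```text
[ 73 156 244] [ 40  73 180]
cap [318.49847716 224.10659898] [301 207  36  35 985] [[ 0.68105215 -0.0622428   0.137     ]]
disc [168.744      153.33236364] [ 140  124   58   60 2750] [[0.4901416  0.02355807 0.005     ]]
t 10.33 pos [ 0.6786 -0.0615  0.2852] rpy [178.9  -0.3  85.6] F [-1.2  0.6 -0.2] w 0.0902
rows 3
{"x":-0.0013,"y":-0.0000,"z":0.0284,"ax":0.37,"ay":-0.10,"az":0.52}
{"x":-0.0012,"y":0.0002,"z":0.0284,"ax":0.37,"ay":-0.10,"az":0.52}
{"x":-0.0012,"y":0.0004,"z":0.0284,"ax":0.37,"ay":-0.10,"az":0.52}
```

Call:
{"method": "step_arm", "body": {
  "steps": [
    {"x": -0.002,"y": 0,"z": 0.03,"ax": 0.5,"ay": -0.1,"az": 0.5,"claw": 0.09},
    {"x": -0.001,"y": 0.001,"z": 0.035,"ax": 0.4,"ay": -0.1,"az": 0.5,"claw": 0.09},
    {"x": 0,"y": 0,"z": 0.03,"ax": 0.2,"ay": 0,"az": 0,"claw": 0.09},
    {"x": 0,"y": 0,"z": 0,"ax": 0,"ay": 0,"az": 0,"claw": 0.09}
  ]
}}

```text
time_s: 10.67
ee_pos: [0.6788, -0.0601, 0.1921]
eef_rot: [3.136, -0.002, 1.476]
force: [0.3, 0.1, -0.0]
grip_width: 0.09
```

```bash
python3 plan.py 0.6805 -0.0638 0.113 84 20
```

```text
t 10.67 pos [ 0.6788 -0.0601  0.1921] rpy [ 1.797e+02 -1.000e-01  8.460e+01] F [ 0.3  0.1 -0. ] w 0.09
rows 4
{"x":-0.0009,"y":0.0004,"z":0.0198,"ax":0.08,"ay":-0.03,"az":0.14}
{"x":-0.0009,"y":0.0004,"z":0.0198,"ax":0.08,"ay":-0.03,"az":0.14}
{"x":-0.0009,"y":0.0005,"z":0.0198,"ax":0.08,"ay":-0.03,"az":0.14}
{"x":-0.0009,"y":0.0005,"z":0.0198,"ax":0.08,"ay":-0.03,"az":0.14}
```

Call:
{"method": "step_arm", "body": {
  "steps": [
    {"x": -0.002,"y": 0.001,"z": 0.02,"ax": 0.2,"ay": -0.1,"az": 0.3,"claw": 0.09},
    {"x": -0.0015,"y": 0.001,"z": 0.02,"ax": 0.1,"ay": 0,"az": 0.2,"claw": 0.08},
    {"x": -0.001,"y": 0,"z": 0.02,"ax": 0,"ay": 0,"az": 0,"claw": 0.075},
    {"x": -0.001,"y": 0,"z": 0.014,"ax": 0,"ay": 0,"az": 0,"claw": 0.07},
    {"x": 0,"y": 0,"z": 0.003,"ax": 0,"ay": 0,"az": 0,"claw": 0.06}
  ]
}}

```text
time_s: 11.08
ee_pos: [0.6804, -0.0603, 0.124]
eef_rot: [3.132, -0.0, 1.47]
force: [0.5, -0.1, 0.1]
grip_width: 0.067
```

```bash
python3 plan.py 0.6805 -0.0638 0.113 84 20
```

```text
t 11.08 pos [ 0.6804 -0.0603  0.124 ] rpy [179.5  -0.   84.2] F [ 0.5 -0.1  0.1] w 0.067
rows 1
{"x":-0.0034,"y":0.0003,"z":0.0110,"ax":0.53,"ay":-0.01,"az":0.24}
```

Call:
{"method": "step_arm", "body": {
  "steps": [
    {"x": -0.0035,"y": 0,"z": 0.011,"ax": 0.5,"ay": 0,"az": 0.2,"claw": 0.055},
    {"x": 0,"y": 0,"z": 0.001,"ax": 0,"ay": 0,"az": 0,"claw": 0.048},
    {"x": 0,"y": 0,"z": 0.001,"ax": 0.2,"ay": 0,"az": 0,"claw": 0.044}
  ]
}}

```text
time_s: 11.33
ee_pos: [0.6809, -0.0624, 0.1154]
eef_rot: [3.141, -0.0, 1.468]
force: [-0.4, -0.2, 1.0]
grip_width: 0.0469
```

```bash
python3 plan.py 0.6805 -0.0638 0.113 84 20
```

```text
t 11.33 pos [ 0.6809 -0.0624  0.1154] rpy [179.9  -0.   84.1] F [-0.4 -0.2  1. ] w 0.0469
rows 1
{"x":-0.0014,"y":-0.0003,"z":0.0024,"ax":0.06,"ay":-0.01,"az":0.10}
```

Call:
{"method": "step_arm", "body": {
  "steps": [
    {"x": -0.0015,"y": 0,"z": 0.003,"ax": 0.1,"ay": 0,"az": 0,"claw": 0.04},
    {"x": 0,"y": 0,"z": 0.001,"ax": 0,"ay": 0,"az": 0,"claw": 0.03},
    {"x": 0,"y": 0,"z": 0,"ax": 0,"ay": 0,"az": 0,"claw": 0.02},
    {"x": 0,"y": 0,"z": 0,"ax": 0,"ay": 0,"az": 0,"claw": 0.0}
  ],
  "grip_force": 30
}}

```text
time_s: 11.67
ee_pos: [0.6814, -0.0639, 0.1133]
eef_rot: [3.14, -0.0, 1.468]
force: [0.0, 0.5, -3.0]
grip_width: 0.0365
```

Call:
{"method": "step_arm", "body": {
  "steps": [
    {"x": 0,"y": 0,"z": -0.01,"ax": 0,"ay": 0,"az": 0,"claw": 0.0},
    {"x": 0,"y": 0,"z": -0.02,"ax": 0,"ay": 0,"az": 0,"claw": 0.0},
    {"x": 0,"y": 0,"z": -0.02,"ax": 0,"ay": 0,"az": 0,"claw": 0.0},
    {"x": 0,"y": 0,"z": -0.01,"ax": 0,"ay": 0,"az": 0,"claw": 0.0}
  ]
}}

```text
time_s: 12.0
ee_pos: [0.6795, -0.0637, 0.173]
eef_rot: [-3.135, -0.001, 1.468]
force: [0.7, -0.2, -4.1]
grip_width: 0.0359
```

```bash
python3 plan.py 0.4905 0.0215 0.18 88 30
```

```text
t 12.0 pos [ 0.6795 -0.0637  0.173 ] rpy [-179.6   -0.    84.1] F [ 0.7 -0.2 -4.1] w 0.0359
rows 7
{"x":0.0093,"y":-0.0281,"z":-0.0008,"ax":-0.06,"ay":-0.01,"az":-0.56}
{"x":0.0096,"y":-0.0280,"z":-0.0008,"ax":-0.06,"ay":-0.01,"az":-0.56}
{"x":0.0099,"y":-0.0279,"z":-0.0009,"ax":-0.06,"ay":-0.01,"az":-0.56}
{"x":0.0101,"y":-0.0278,"z":-0.0009,"ax":-0.06,"ay":-0.01,"az":-0.56}
{"x":0.0104,"y":-0.0277,"z":-0.0009,"ax":-0.06,"ay":-0.01,"az":-0.56}
{"x":0.0107,"y":-0.0276,"z":-0.0009,"ax":-0.06,"ay":-0.01,"az":-0.56}
{"x":0.0110,"y":-0.0275,"z":-0.0010,"ax":-0.06,"ay":-0.01,"az":-0.56}
```

Call:
{"method": "step_arm", "body": {
  "steps": [
    {"x": 0.006,"y": -0.018,"z": -0.001,"ax": 0,"ay": 0,"az": -0.5,"claw": 0.0},
    {"x": 0.0095,"y": -0.028,"z": -0.001,"ax": 0,"ay": 0,"az": -0.5,"claw": 0.0},
    {"x": 0.01,"y": -0.028,"z": -0.001,"ax": 0,"ay": 0,"az": -0.5,"claw": 0.0},
    {"x": 0.01,"y": -0.028,"z": -0.001,"ax": 0,"ay": 0,"az": -0.5,"claw": 0.0},
    {"x": 0.01,"y": -0.028,"z": -0.001,"ax": 0,"ay": 0,"az": -0.5,"claw": 0.0}
  ]
}}

```text
time_s: 12.42
ee_pos: [0.5523, -0.008, 0.1814]
eef_rot: [-3.14, -0.0, 1.51]
force: [-0.4, 0.4, -3.4]
grip_width: 0.0359
```

```bash
python3 plan.py 0.4905 0.0215 0.18 88 30
```

```text
t 12.42 pos [ 0.5523 -0.008   0.1814] rpy [-179.9   -0.    86.5] F [-0.4  0.4 -3.4] w 0.0359
rows 3
{"x":0.0086,"y":-0.0212,"z":0.0005,"ax":-0.03,"ay":-0.00,"az":-0.50}
{"x":0.0087,"y":-0.0211,"z":0.0005,"ax":-0.03,"ay":-0.00,"az":-0.50}
{"x":0.0089,"y":-0.0210,"z":0.0005,"ax":-0.03,"ay":-0.00,"az":-0.50}
```

Call:
{"method": "step_arm", "body": {
  "steps": [
    {"x": 0.0085,"y": -0.021,"z": 0,"ax": 0,"ay": 0,"az": -0.5,"claw": 0.0},
    {"x": 0.008,"y": -0.02,"z": 0,"ax": 0,"ay": 0,"az": -0.5,"claw": 0.0},
    {"x": 0.006,"y": -0.014,"z": 0,"ax": 0,"ay": 0,"az": 0,"claw": 0.0},
    {"x": 0,"y": 0,"z": 0,"ax": 0,"ay": 0,"az": 0,"claw": 0.0}
  ]
}}

```text
time_s: 12.75
ee_pos: [0.4916, 0.0203, 0.1834]
eef_rot: [-3.141, -0.001, 1.53]
force: [1.3, -0.7, -3.6]
grip_width: 0.0359
```

```bash
python3 shot.py 6 wrist scene; python3 plan.py 0.4905 0.0215 0.155 88 30
```

```text
t 12.85 pos [0.4936 0.0195 0.1835] rpy [180.   -0.   87.7] F [-0.6 -0.1 -4. ] w 0.0366
rows 1
{"x":0.0019,"y":-0.0032,"z":0.0285,"ax":0.02,"ay":-0.02,"az":-0.35}
```

View pics/wrist6.png

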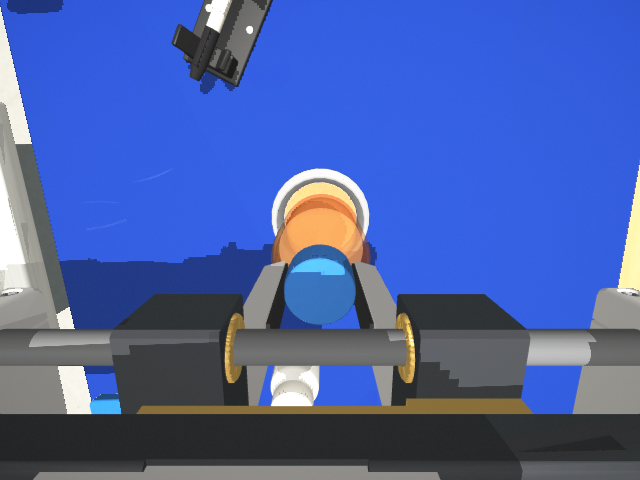

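View pics/scene6.png

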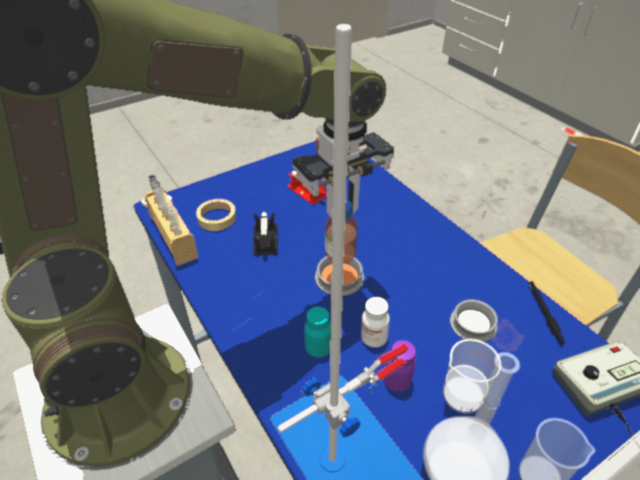

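Call:
{"method": "step_arm", "body": {
  "steps": [
    {"x": 0.002,"y": -0.003,"z": 0.02,"ax": 0,"ay": 0,"az": -0.3,"claw": 0.0},
    {"x": 0.001,"y": -0.002,"z": 0.015,"ax": 0,"ay": 0,"az": 0,"claw": 0.0},
    {"x": 0,"y": 0,"z": 0,"ax": 0,"ay": 0,"az": 0,"claw": 0.0}
  ]
}}

```text
time_s: 13.1
ee_pos: [0.4913, 0.0217, 0.1488]
eef_rot: [3.137, -0.0, 1.534]
force: [-0.9, -0.7, -4.0]
grip_width: 0.0364
```

```bash
python3 plan.py 0.4905 0.0215 0.121 88 12
```

```text
t 13.1 pos [0.4913 0.0217 0.1488] rpy [179.8  -0.   87.9] F [-0.9 -0.7 -4. ] w 0.0364
rows 3
{"x":-0.0001,"y":-0.0003,"z":0.0093,"ax":0.08,"ay":-0.00,"az":-0.03}
{"x":-0.0001,"y":-0.0003,"z":0.0093,"ax":0.08,"ay":-0.00,"az":-0.03}
{"x":-0.0001,"y":-0.0003,"z":0.0093,"ax":0.08,"ay":-0.00,"az":-0.03}
```

Call:
{"method": "step_arm", "body": {
  "steps": [
    {"x": 0,"y": -0.0005,"z": 0.01,"ax": 0.2,"ay": 0,"az": 0,"claw": 0.0},
    {"x": 0,"y": 0,"z": 0.01,"ax": 0,"ay": 0,"az": 0,"claw": 0.0},
    {"x": 0,"y": 0,"z": 0.007,"ax": 0,"ay": 0,"az": 0,"claw": 0.0},
    {"x": 0,"y": 0,"z": 0.003,"ax": 0,"ay": 0,"az": 0,"claw": 0.0}
  ]
}}

```text
time_s: 13.43
ee_pos: [0.4934, 0.0208, 0.1181]
eef_rot: [3.139, -0.0, 1.533]
force: [-6.4, 3.6, 40.4]
grip_width: 0.036
```

Call:
{"method": "step_arm", "body": {
  "steps": [
    {"x": 0,"y": 0,"z": -0.001,"ax": 0,"ay": 0,"az": 0,"claw": 0.0}
  ]
}}

```text
time_s: 13.52
ee_pos: [0.4938, 0.0207, 0.1189]
eef_rot: [3.139, -0.0, 1.533]
force: [-0.2, 0.1, -3.3]
grip_width: 0.0361
```

Call:
{"method": "step_arm", "body": {
  "steps": [
    {"x": 0,"y": -0.002,"z": 0.001,"ax": 0,"ay": 0,"az": 0,"claw": 0.0},
    {"x": 0,"y": 0,"z": 0,"ax": 0,"ay": 0,"az": 0,"claw": 0.05},
    {"x": 0,"y": 0,"z": 0,"ax": 0,"ay": 0,"az": 0,"claw": 0.06},
    {"x": 0,"y": 0,"z": 0,"ax": 0,"ay": 0,"az": 0,"claw": 0.07},
    {"x": 0,"y": 0,"z": 0,"ax": 0,"ay": 0,"az": 0,"claw": 0.07}
  ]
}}

```text
time_s: 13.93
ee_pos: [0.4931, 0.0205, 0.1194]
eef_rot: [3.135, -0.0, 1.533]
force: [0.9, -0.7, 0.1]
grip_width: 0.0596
```

Call:
{"method": "step_arm", "body": {
  "steps": [
    {"x": 0,"y": 0,"z": -0.02,"ax": 0,"ay": 0,"az": 0,"claw": 0.08},
    {"x": 0,"y": 0,"z": -0.035,"ax": 0,"ay": 0,"az": 0,"claw": 0.08},
    {"x": 0,"y": 0,"z": -0.035,"ax": 0,"ay": 0,"az": 0,"claw": 0.08},
    {"x": 0,"y": 0,"z": -0.035,"ax": 0,"ay": 0,"az": 0,"claw": 0.09},
    {"x": 0,"y": 0,"z": -0.02,"ax": 0,"ay": 0,"az": 0,"claw": 0.09}
  ]
}}

```text
time_s: 14.35
ee_pos: [0.4898, 0.0205, 0.2659]
eef_rot: [-3.139, 0.0, 1.533]
force: [0.5, -0.3, 0.1]
grip_width: 0.0886
```

```bash
python3 plan.py 0.455 -0.144 0.25 76
```

```text
t 14.35 pos [0.4898 0.0205 0.2659] rpy [-179.8    0.    87.8] F [ 0.5 -0.3  0.1] w 0.0886
rows 5
{"x":-0.0331,"y":-0.0057,"z":0.0032,"ax":-0.03,"ay":0.00,"az":2.36}
{"x":-0.0334,"y":-0.0043,"z":0.0032,"ax":-0.03,"ay":0.00,"az":2.36}
{"x":-0.0335,"y":-0.0029,"z":0.0032,"ax":-0.03,"ay":0.00,"az":2.36}
{"x":-0.0336,"y":-0.0016,"z":0.0032,"ax":-0.03,"ay":0.00,"az":2.36}
{"x":-0.0336,"y":-0.0002,"z":0.0032,"ax":-0.03,"ay":0.00,"az":2.36}
```

Call:
{"method": "step_arm", "body": {
  "steps": [
    {"x": -0.033,"y": -0.006,"z": 0.003,"ax": 0,"ay": 0,"az": 2.4,"claw": 0.08},
    {"x": -0.0335,"y": -0.004,"z": 0.003,"ax": 0,"ay": 0,"az": 2.4,"claw": 0.07},
    {"x": -0.0335,"y": -0.003,"z": 0.003,"ax": 0,"ay": 0,"az": 2.4,"claw": 0.07},
    {"x": -0.0335,"y": -0.0015,"z": 0.003,"ax": 0,"ay": 0,"az": 2.4,"claw": 0.07},
    {"x": -0.025,"y": 0,"z": 0.003,"ax": 0,"ay": 0,"az": 2.4,"claw": 0.068}
  ]
}}

```text
time_s: 14.77
ee_pos: [0.4581, -0.1372, 0.2585]
eef_rot: [3.131, -0.001, 1.324]
force: [0.2, -0.2, 1.2]
grip_width: 0.0686
```

Call:
{"method": "step_arm", "body": {
  "steps": [
    {"x": 0,"y": 0,"z": 0,"ax": 0,"ay": 0,"az": 0,"claw": 0.068}
  ]
}}

```text
time_s: 14.85
ee_pos: [0.4571, -0.1404, 0.2581]
eef_rot: [3.131, -0.0, 1.319]
force: [1.1, 0.0, -0.9]
grip_width: 0.0679
```

```bash
python3 shot.py 7 wrist scene; python3 plan.py 0.455 -0.144 0.15 76
```

```text
t 14.95 pos [ 0.4579 -0.1378  0.2586] rpy [ 1.794e+02 -1.000e-01  7.580e+01] F [-1.2 -0.1  0. ] w 0.0681
rows 3
{"x":-0.0023,"y":-0.0008,"z":0.0362,"ax":0.21,"ay":-0.02,"az":-0.07}
{"x":-0.0023,"y":-0.0007,"z":0.0362,"ax":0.21,"ay":-0.02,"az":-0.07}
{"x":-0.0022,"y":-0.0006,"z":0.0362,"ax":0.21,"ay":-0.02,"az":-0.07}
```

View pics/wrist7.png

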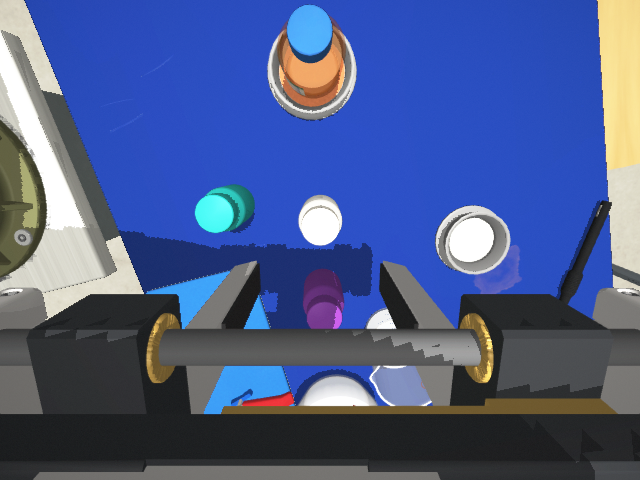

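View pics/scene7.png

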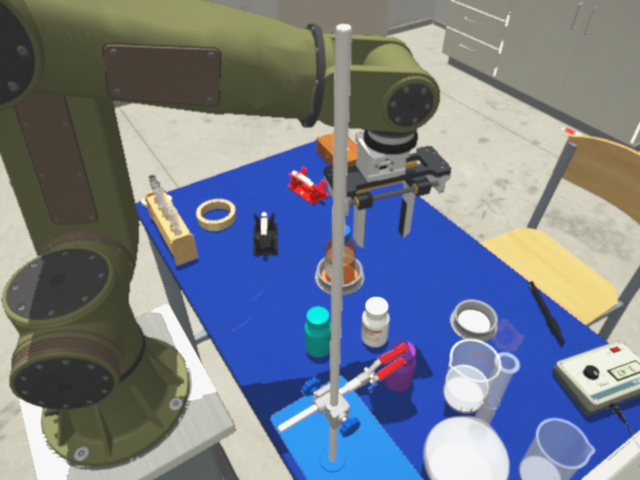

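Run:
```python
from h import *
z=np.load('pics/wrist7.npz');C=cam('wrist',dict(ee_pos=z['pos'],eef_rot=z['rot']))
print('cap',toplane(C,(320,222.5),.096)); print('disc',toplane(C,(470.5,239),.005)); 
z=np.load('pics/scene7.npz');C=cam('scene');print('pole base',toplane(C,(334,463),.0))
# ambercap
p=np.load('pics/wrist7.npz')['p'];C=cam('wrist',dict(ee_pos=np.load('pics/wrist7.npz')['pos'],eef_rot=np.load('pics/wrist7.npz')['rot']))
print('ambercap',toplane(C,(310,32),.142),'orange holder rim ctr', toplane(C,(312,75.5),.026))
```

```text
cap [[ 0.45793756 -0.14045163  0.096     ]]
disc [[ 0.6452202  -0.23073525  0.005     ]]
pole base [[ 0.25500053 -0.30887595  0.        ]]
ambercap [[0.49037698 0.02023942 0.142     ]] orange holder rim ctr [[0.48911399 0.01392002 0.026     ]]
```

Call:
{"method": "step_arm", "body": {
  "steps": [
    {"x": -0.003,"y": 0,"z": 0.036,"ax": 0.3,"ay": 0,"az": 0,"claw": 0.07},
    {"x": -0.002,"y": 0,"z": 0.036,"ax": 0.2,"ay": 0,"az": 0,"claw": 0.07},
    {"x": -0.002,"y": 0,"z": 0.036,"ax": 0.2,"ay": 0,"az": 0,"claw": 0.07},
    {"x": 0,"y": 0,"z": 0.01,"ax": 0,"ay": 0,"az": 0,"claw": 0.07},
    {"x": 0,"y": 0,"z": 0,"ax": 0,"ay": 0,"az": 0,"claw": 0.07}
  ]
}}

```text
time_s: 15.37
ee_pos: [0.4596, -0.1406, 0.1389]
eef_rot: [3.136, -0.001, 1.331]
force: [-0.4, 0.2, -0.0]
grip_width: 0.0702
```

```bash
python3 plan.py 0.4565 -0.142 0.076 76 15
```

```text
t 15.37 pos [ 0.4596 -0.1406  0.1389] rpy [ 1.797e+02 -1.000e-01  7.630e+01] F [-0.4  0.2 -0. ] w 0.0702
rows 5
{"x":-0.0004,"y":-0.0006,"z":0.0126,"ax":0.06,"ay":-0.01,"az":0.05}
{"x":-0.0004,"y":-0.0006,"z":0.0126,"ax":0.06,"ay":-0.01,"az":0.05}
{"x":-0.0004,"y":-0.0006,"z":0.0126,"ax":0.06,"ay":-0.01,"az":0.05}
{"x":-0.0004,"y":-0.0006,"z":0.0126,"ax":0.06,"ay":-0.01,"az":0.05}
{"x":-0.0004,"y":-0.0006,"z":0.0126,"ax":0.06,"ay":-0.01,"az":0.05}
```

Call:
{"method": "step_arm", "body": {
  "steps": [
    {"x": -0.0005,"y": -0.002,"z": 0.015,"ax": 0.2,"ay": 0,"az": 0,"claw": 0.07},
    {"x": -0.0005,"y": -0.001,"z": 0.016,"ax": 0.1,"ay": 0,"az": 0,"claw": 0.07},
    {"x": -0.0005,"y": 0,"z": 0.016,"ax": 0,"ay": 0,"az": 0,"claw": 0.07},
    {"x": 0,"y": 0,"z": 0.012,"ax": 0,"ay": 0,"az": 0,"claw": 0.06},
    {"x": 0,"y": 0,"z": 0.003,"ax": 0,"ay": 0,"az": 0,"claw": 0.055}
  ]
}}

```text
time_s: 15.78
ee_pos: [0.4603, -0.1375, 0.0795]
eef_rot: [3.135, -0.001, 1.34]
force: [0.3, -0.0, -0.4]
grip_width: 0.0601
```

```bash
python3 plan.py 0.4565 -0.142 0.076 76 15
```

```text
t 15.78 pos [ 0.4603 -0.1375  0.0795] rpy [179.6  -0.   76.8] F [ 0.3 -0.  -0.4] w 0.0601
rows 1
{"x":-0.0053,"y":-0.0026,"z":0.0035,"ax":0.35,"ay":-0.04,"az":0.77}
```

Call:
{"method": "step_arm", "body": {
  "steps": [
    {"x": -0.0055,"y": -0.003,"z": 0.003,"ax": 0.4,"ay": 0,"az": 0.7,"claw": 0.055},
    {"x": 0,"y": 0,"z": 0.001,"ax": 0,"ay": 0,"az": 0,"claw": 0.05},
    {"x": 0,"y": 0,"z": 0.001,"ax": 0,"ay": 0,"az": 0,"claw": 0.047}
  ]
}}

```text
time_s: 16.03
ee_pos: [0.4573, -0.1416, 0.0766]
eef_rot: [3.14, -0.001, 1.329]
force: [-0.2, 0.4, 0.0]
grip_width: 0.048
```

```bash
python3 plan.py 0.4565 -0.142 0.076 76 15
```

```text
t 16.03 pos [ 0.4573 -0.1416  0.0766] rpy [179.9  -0.   76.2] F [-0.2  0.4  0. ] w 0.048
rows 1
{"x":-0.0006,"y":-0.0007,"z":0.0006,"ax":0.06,"ay":-0.03,"az":0.16}
```

Call:
{"method": "step_arm", "body": {
  "steps": [
    {"x": -0.0005,"y": -0.0005,"z": 0.002,"ax": 0,"ay": 0,"az": 0,"claw": 0.042},
    {"x": 0,"y": 0,"z": 0.001,"ax": 0,"ay": 0,"az": 0,"claw": 0.03},
    {"x": 0,"y": 0,"z": 0,"ax": 0,"ay": 0,"az": 0,"claw": 0.0},
    {"x": 0,"y": 0,"z": 0,"ax": 0,"ay": 0,"az": 0,"claw": 0.0}
  ],
  "grip_force": 20
}}

```text
time_s: 16.37
ee_pos: [0.4576, -0.1422, 0.0753]
eef_rot: [3.137, -0.0, 1.329]
force: [-0.3, -0.3, -1.6]
grip_width: 0.0392
```

Call:
{"method": "step_arm", "body": {
  "steps": [
    {"x": 0,"y": 0,"z": -0.01,"ax": 0,"ay": 0,"az": 0,"claw": 0.0},
    {"x": 0,"y": 0,"z": -0.02,"ax": 0,"ay": 0,"az": 0,"claw": 0.0},
    {"x": 0,"y": 0,"z": -0.02,"ax": 0,"ay": 0,"az": 0,"claw": 0.0},
    {"x": 0,"y": 0,"z": -0.01,"ax": 0,"ay": 0,"az": 0,"claw": 0.0}
  ]
}}

```text
time_s: 16.7
ee_pos: [0.4558, -0.1416, 0.137]
eef_rot: [-3.14, -0.001, 1.329]
force: [0.1, 0.6, -1.6]
grip_width: 0.0398
```

```bash
python3 plan.py 0.645 -0.233 0.145 76 30
```

```text
t 16.7 pos [ 0.4558 -0.1416  0.137 ] rpy [-1.799e+02 -1.000e-01  7.620e+01] F [ 0.1  0.6 -1.6] w 0.0398
rows 8
{"x":-0.0054,"y":0.0257,"z":-0.0010,"ax":-0.01,"ay":-0.01,"az":0.02}
{"x":-0.0054,"y":0.0257,"z":-0.0010,"ax":-0.01,"ay":-0.01,"az":0.02}
{"x":-0.0054,"y":0.0257,"z":-0.0010,"ax":-0.01,"ay":-0.01,"az":0.02}
{"x":-0.0054,"y":0.0257,"z":-0.0010,"ax":-0.01,"ay":-0.01,"az":0.02}
{"x":-0.0054,"y":0.0257,"z":-0.0010,"ax":-0.01,"ay":-0.01,"az":0.02}
{"x":-0.0054,"y":0.0257,"z":-0.0010,"ax":-0.01,"ay":-0.01,"az":0.02}
{"x":-0.0054,"y":0.0257,"z":-0.0010,"ax":-0.01,"ay":-0.01,"az":0.02}
{"x":-0.0054,"y":0.0257,"z":-0.0010,"ax":-0.01,"ay":-0.01,"az":0.02}
```

Call:
{"method": "step_arm", "body": {
  "steps": [
    {"x": -0.004,"y": 0.018,"z": -0.001,"ax": 0,"ay": 0,"az": 0,"claw": 0.0},
    {"x": -0.0055,"y": 0.026,"z": -0.001,"ax": 0,"ay": 0,"az": 0,"claw": 0.0},
    {"x": -0.0055,"y": 0.026,"z": -0.001,"ax": 0,"ay": 0,"az": 0,"claw": 0.0},
    {"x": -0.0055,"y": 0.026,"z": -0.001,"ax": 0,"ay": 0,"az": 0,"claw": 0.0},
    {"x": -0.0055,"y": 0.026,"z": -0.001,"ax": 0,"ay": 0,"az": 0,"claw": 0.0}
  ]
}}

```text
time_s: 17.12
ee_pos: [0.5706, -0.1968, 0.151]
eef_rot: [3.137, -0.0, 1.33]
force: [1.0, -1.0, -1.5]
grip_width: 0.0395
```

```bash
python3 plan.py 0.645 -0.233 0.145 76 25
```

```text
t 17.12 pos [ 0.5706 -0.1968  0.151 ] rpy [179.7  -0.   76.2] F [ 1.  -1.  -1.5] w 0.0395
rows 4
{"x":-0.0044,"y":0.0202,"z":0.0016,"ax":0.07,"ay":-0.00,"az":0.05}
{"x":-0.0043,"y":0.0202,"z":0.0016,"ax":0.07,"ay":-0.00,"az":0.05}
{"x":-0.0043,"y":0.0202,"z":0.0015,"ax":0.07,"ay":-0.00,"az":0.05}
{"x":-0.0043,"y":0.0202,"z":0.0015,"ax":0.07,"ay":-0.00,"az":0.05}
```

Call:
{"method": "step_arm", "body": {
  "steps": [
    {"x": -0.0045,"y": 0.021,"z": 0,"ax": 0,"ay": 0,"az": 0,"claw": 0.0},
    {"x": -0.0045,"y": 0.021,"z": 0,"ax": 0,"ay": 0,"az": 0,"claw": 0.0},
    {"x": -0.0045,"y": 0.02,"z": 0,"ax": 0,"ay": 0,"az": 0,"claw": 0.0},
    {"x": -0.003,"y": 0.013,"z": 0,"ax": 0,"ay": 0,"az": 0,"claw": 0.0},
    {"x": 0,"y": 0,"z": 0,"ax": 0,"ay": 0,"az": 0,"claw": 0.0}
  ]
}}

```text
time_s: 17.53
ee_pos: [0.6451, -0.2338, 0.1543]
eef_rot: [3.136, 0.0, 1.33]
force: [-0.5, -0.2, -1.7]
grip_width: 0.0397
```

```bash
python3 shot.py 8 wrist scene; python3 plan.py 0.645 -0.233 0.105 76 25
```

```text
t 17.63 pos [ 0.6437 -0.2329  0.1543] rpy [179.7  -0.   76.2] F [-0.8 -0.9 -1.5] w 0.0397
rows 2
{"x":0.0001,"y":0.0005,"z":0.0247,"ax":0.16,"ay":-0.00,"az":0.10}
{"x":0.0001,"y":0.0006,"z":0.0247,"ax":0.16,"ay":-0.00,"az":0.10}
```

View pics/wrist8.png

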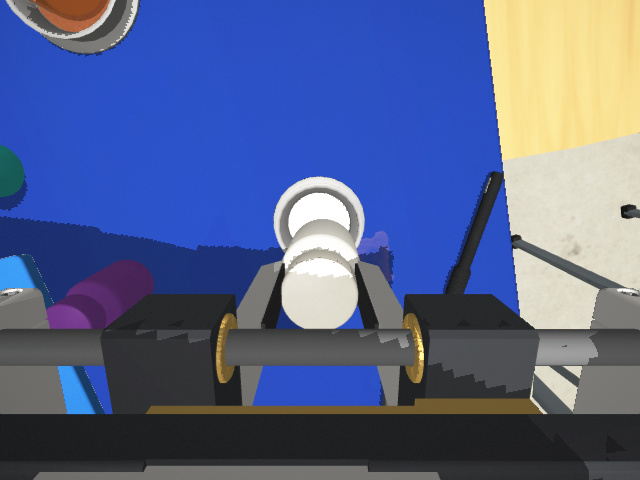

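View pics/scene8.png

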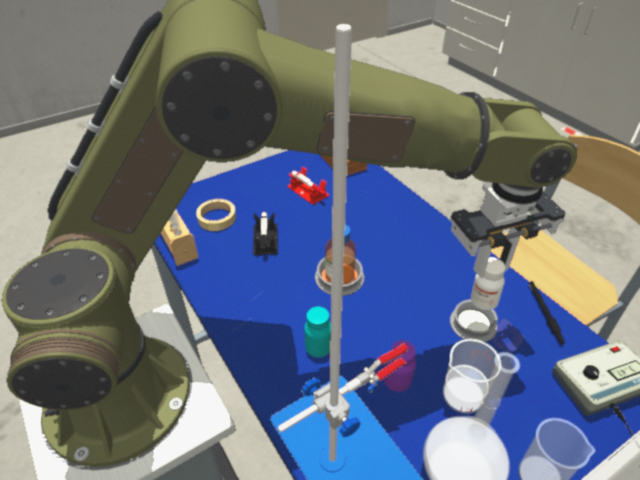

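Call:
{"method": "step_arm", "body": {
  "steps": [
    {"x": 0,"y": 0.001,"z": 0.022,"ax": 0.2,"ay": 0,"az": 0,"claw": 0.0},
    {"x": 0,"y": 0.0005,"z": 0.022,"ax": 0.1,"ay": 0,"az": 0,"claw": 0.0},
    {"x": 0,"y": 0,"z": 0,"ax": 0,"ay": 0,"az": 0,"claw": 0.0}
  ]
}}

```text
time_s: 17.88
ee_pos: [0.644, -0.2324, 0.1119]
eef_rot: [3.139, 0.0, 1.33]
force: [0.8, 0.3, -2.7]
grip_width: 0.0396
```

```bash
python3 plan.py 0.645 -0.233 0.083 76 12
```

```text
t 17.88 pos [ 0.644  -0.2324  0.1119] rpy [179.9   0.   76.2] F [ 0.8  0.3 -2.7] w 0.0396
rows 3
{"x":-0.0001,"y":0.0003,"z":0.0096,"ax":0.04,"ay":0.00,"az":0.07}
{"x":-0.0001,"y":0.0003,"z":0.0096,"ax":0.04,"ay":0.00,"az":0.07}
{"x":-0.0001,"y":0.0003,"z":0.0096,"ax":0.04,"ay":0.00,"az":0.07}
```

Call:
{"method": "step_arm", "body": {
  "steps": [
    {"x": 0,"y": 0.0005,"z": 0.01,"ax": 0,"ay": 0,"az": 0,"claw": 0.0},
    {"x": 0,"y": 0,"z": 0.01,"ax": 0,"ay": 0,"az": 0,"claw": 0.0},
    {"x": 0,"y": 0,"z": 0.006,"ax": 0,"ay": 0,"az": 0,"claw": 0.0},
    {"x": 0,"y": 0,"z": 0.001,"ax": 0,"ay": 0,"az": 0,"claw": 0.0}
  ]
}}

```text
time_s: 18.22
ee_pos: [0.644, -0.232, 0.0865]
eef_rot: [3.137, 0.001, 1.331]
force: [1.0, 0.0, -1.8]
grip_width: 0.0394
```

Call:
{"method": "step_arm", "body": {
  "steps": [
    {"x": 0,"y": 0,"z": 0.004,"ax": 0,"ay": 0,"az": 0,"claw": 0.0},
    {"x": 0,"y": 0,"z": 0.002,"ax": 0,"ay": 0,"az": 0,"claw": 0.0}
  ]
}}

```text
time_s: 18.38
ee_pos: [0.6443, -0.232, 0.081]
eef_rot: [3.136, 0.001, 1.331]
force: [-1.0, -0.8, -1.6]
grip_width: 0.0396
```

Call:
{"method": "step_arm", "body": {
  "steps": [
    {"x": 0,"y": 0,"z": 0.002,"ax": 0,"ay": 0,"az": 0,"claw": 0.0}
  ]
}}

```text
time_s: 18.47
ee_pos: [0.6448, -0.2322, 0.0798]
eef_rot: [3.134, 0.001, 1.331]
force: [-0.7, 0.9, 16.0]
grip_width: 0.0398
```

Contact with the floor at the expected height. Release and rise.

Call:
{"method": "step_arm", "body": {
  "steps": [
    {"x": 0,"y": 0,"z": 0,"ax": 0,"ay": 0,"az": 0,"claw": 0.05},
    {"x": 0,"y": 0,"z": 0,"ax": 0,"ay": 0,"az": 0,"claw": 0.06},
    {"x": 0,"y": 0,"z": 0,"ax": 0,"ay": 0,"az": 0,"claw": 0.065},
    {"x": 0,"y": 0,"z": 0,"ax": 0,"ay": 0,"az": 0,"claw": 0.065}
  ]
}}

```text
time_s: 18.8
ee_pos: [0.6457, -0.2326, 0.0815]
eef_rot: [3.131, 0.001, 1.331]
force: [0.1, 0.5, -0.1]
grip_width: 0.0622
```

Call:
{"method": "step_arm", "body": {
  "steps": [
    {"x": 0,"y": 0,"z": -0.015,"ax": 0,"ay": 0,"az": 0,"claw": 0.065},
    {"x": 0,"y": 0,"z": -0.035,"ax": 0,"ay": 0,"az": 0,"claw": 0.065},
    {"x": 0,"y": 0,"z": -0.04,"ax": 0,"ay": 0,"az": 0,"claw": 0.065},
    {"x": 0,"y": 0,"z": -0.04,"ax": 0,"ay": 0,"az": 0,"claw": 0.065},
    {"x": 0,"y": 0,"z": -0.03,"ax": 0,"ay": 0,"az": 0,"claw": 0.065}
  ]
}}

```text
time_s: 19.22
ee_pos: [0.6414, -0.2309, 0.2387]
eef_rot: [-3.137, -0.001, 1.33]
force: [0.3, -0.1, 0.3]
grip_width: 0.0649
```

```bash
python3 plan.py 0.35 0.5 0.25 100
```

```text
t 19.22 pos [ 0.6414 -0.2309  0.2387] rpy [-1.797e+02 -1.000e-01  7.620e+01] F [ 0.3 -0.1  0.3] w 0.0649
rows 19
{"x":0.0337,"y":-0.0241,"z":-0.0005,"ax":-0.01,"ay":-0.01,"az":-1.25}
{"x":0.0342,"y":-0.0233,"z":-0.0005,"ax":-0.01,"ay":-0.01,"az":-1.25}
{"x":0.0347,"y":-0.0226,"z":-0.0005,"ax":-0.01,"ay":-0.01,"az":-1.25}
{"x":0.0352,"y":-0.0218,"z":-0.0005,"ax":-0.01,"ay":-0.01,"az":-1.25}
{"x":0.0357,"y":-0.0210,"z":-0.0005,"ax":-0.01,"ay":-0.01,"az":-1.25}
{"x":0.0361,"y":-0.0202,"z":-0.0005,"ax":-0.01,"ay":-0.01,"az":-1.25}
{"x":0.0366,"y":-0.0194,"z":-0.0005,"ax":-0.01,"ay":-0.01,"az":-1.25}
{"x":0.0370,"y":-0.0186,"z":-0.0005,"ax":-0.01,"ay":-0.01,"az":-1.25}
{"x":0.0374,"y":-0.0178,"z":-0.0005,"ax":-0.01,"ay":-0.01,"az":-1.25}
{"x":0.0378,"y":-0.0170,"z":-0.0005,"ax":-0.01,"ay":-0.01,"az":-1.25}
{"x":0.0381,"y":-0.0162,"z":-0.0005,"ax":-0.01,"ay":-0.01,"az":-1.25}
{"x":0.0385,"y":-0.0153,"z":-0.0005,"ax":-0.01,"ay":-0.01,"az":-1.25}
{"x":0.0388,"y":-0.0145,"z":-0.0005,"ax":-0.01,"ay":-0.01,"az":-1.25}
{"x":0.0391,"y":-0.0136,"z":-0.0006,"ax":-0.01,"ay":-0.01,"az":-1.25}
{"x":0.0394,"y":-0.0128,"z":-0.0006,"ax":-0.01,"ay":-0.01,"az":-1.25}
{"x":0.0397,"y":-0.0119,"z":-0.0006,"ax":-0.01,"ay":-0.01,"az":-1.25}
{"x":0.0399,"y":-0.0111,"z":-0.0006,"ax":-0.01,"ay":-0.01,"az":-1.25}
{"x":0.0401,"y":-0.0102,"z":-0.0006,"ax":-0.01,"ay":-0.01,"az":-1.25}
{"x":0.0404,"y":-0.0093,"z":-0.0006,"ax":-0.01,"ay":-0.01,"az":-1.25}
```

Call:
{"method": "step_arm", "body": {
  "steps": [
    {"x": 0.034,"y": -0.024,"z": -0.002,"ax": 0,"ay": 0,"az": -1.3,"claw": 0.065},
    {"x": 0.034,"y": -0.023,"z": -0.002,"ax": 0,"ay": 0,"az": -1.3,"claw": 0.065},
    {"x": 0.035,"y": -0.0225,"z": -0.002,"ax": 0,"ay": 0,"az": -1.3,"claw": 0.065},
    {"x": 0.035,"y": -0.022,"z": -0.002,"ax": 0,"ay": 0,"az": -1.3,"claw": 0.065},
    {"x": 0.0355,"y": -0.021,"z": -0.002,"ax": 0,"ay": 0,"az": -1.3,"claw": 0.065}
  ]
}}

```text
time_s: 19.63
ee_pos: [0.566, -0.0419, 0.2574]
eef_rot: [3.13, 0.002, 1.439]
force: [1.1, 0.7, 1.1]
grip_width: 0.0648
```

Call:
{"method": "step_arm", "body": {
  "steps": [
    {"x": 0.036,"y": -0.02,"z": -0.002,"ax": 0,"ay": 0,"az": -1.3,"claw": 0.065},
    {"x": 0.0365,"y": -0.0195,"z": -0.002,"ax": 0,"ay": 0,"az": -1.3,"claw": 0.065},
    {"x": 0.037,"y": -0.0185,"z": -0.002,"ax": 0,"ay": 0,"az": -1.3,"claw": 0.065},
    {"x": 0.0375,"y": -0.018,"z": -0.002,"ax": 0,"ay": 0,"az": -1.3,"claw": 0.065},
    {"x": 0.038,"y": -0.017,"z": -0.002,"ax": 0,"ay": 0,"az": -1.3,"claw": 0.065}
  ]
}}

```text
time_s: 20.05
ee_pos: [0.4863, 0.1505, 0.2673]
eef_rot: [3.127, 0.003, 1.557]
force: [1.5, 0.7, 0.6]
grip_width: 0.0651
```

Call:
{"method": "step_arm", "body": {
  "steps": [
    {"x": 0.038,"y": -0.016,"z": -0.001,"ax": 0,"ay": 0,"az": -1.3,"claw": 0.065},
    {"x": 0.0385,"y": -0.0155,"z": -0.001,"ax": 0,"ay": 0,"az": -1.3,"claw": 0.065},
    {"x": 0.039,"y": -0.0145,"z": -0.001,"ax": 0,"ay": 0,"az": -1.3,"claw": 0.065},
    {"x": 0.039,"y": -0.0135,"z": -0.001,"ax": 0,"ay": 0,"az": -1.3,"claw": 0.065},
    {"x": 0.0395,"y": -0.013,"z": -0.001,"ax": 0,"ay": 0,"az": -1.3,"claw": 0.065}
  ]
}}

```text
time_s: 20.47
ee_pos: [0.4048, 0.3423, 0.2727]
eef_rot: [3.123, 0.004, 1.676]
force: [0.7, 0.9, -0.3]
grip_width: 0.0649
```

Call:
{"method": "step_arm", "body": {
  "steps": [
    {"x": 0.0395,"y": -0.012,"z": 0,"ax": 0,"ay": 0,"az": -1.3,"claw": 0.065},
    {"x": 0.04,"y": -0.011,"z": 0,"ax": 0,"ay": 0,"az": -1.3,"claw": 0.065},
    {"x": 0.04,"y": -0.01,"z": 0,"ax": 0,"ay": 0,"az": -1.3,"claw": 0.065},
    {"x": 0.02,"y": -0.005,"z": 0,"ax": 0,"ay": 0,"az": 0,"claw": 0.065},
    {"x": 0,"y": 0,"z": 0,"ax": 0,"ay": 0,"az": 0,"claw": 0.065}
  ]
}}

```text
time_s: 20.88
ee_pos: [0.3421, 0.4819, 0.2721]
eef_rot: [3.122, 0.003, 1.755]
force: [-0.9, 0.2, -0.3]
grip_width: 0.0646
```

```bash
python3 shot.py 9 top scene
python3 - <<'E'
import cv2
a=cv2.imread('pics/top9.png')[120:320,155:480];cv2.imwrite('pics/top9c.png',cv2.resize(a,None,fx=2.4,fy=2.4,interpolation=cv2.INTER_CUBIC))
a=cv2.imread('pics/scene9.png')[130:380,220:540];cv2.imwrite('pics/scene9c.png',cv2.resize(a,None,fx=2.4,fy=2.4,interpolation=cv2.INTER_CUBIC))
E
```

```text
(no output)
```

View pics/top9c.png

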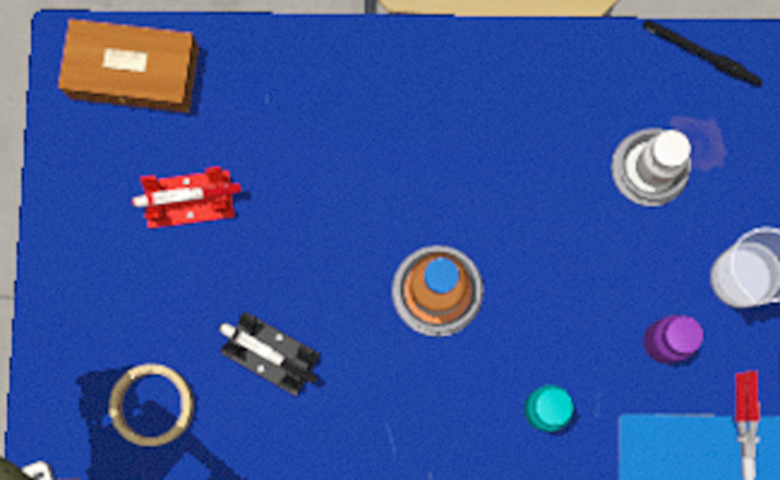

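View pics/scene9c.png

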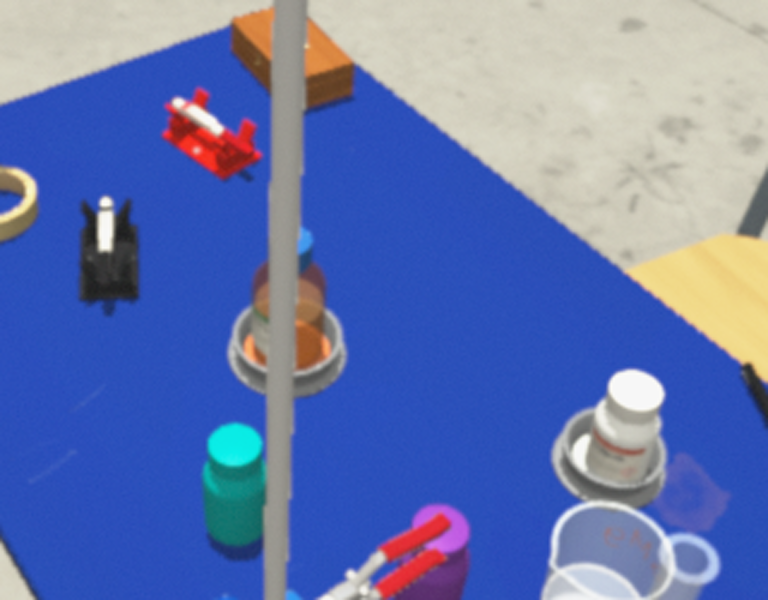

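Run:
```python
from h import *
z=np.load('pics/top9.npz');p=z['p'];C=cam('top');X=cloud(C,z['d'])
g=lambda c:(155+c[0]/2.4-.3,120+c[1]/2.4-.3)
h=cv2.cvtColor(p,cv2.COLOR_RGB2HSV).astype(int);H,S,V=h[...,0],h[...,1],h[...,2]
def bl(m,r,a=15):
    k=np.zeros_like(m);k[r[1]:r[3],r[0]:r[2]]=m[r[1]:r[3],r[0]:r[2]];return [(c.round(1),s[4],l) for c,s,l in blobs(k,a)]
Xz=X[...,2]
for c,a,l in bl((Xz>.085)&(Xz<.12),(405,165,450,215)): print('white cap top',c,a,toplane(C,c,.101).round(4),'z',np.median(Xz[l]))
for c,a,l in bl((Xz>.13)&(Xz<.16),(315,215,370,265)): print('amber cap top',c,a,toplane(C,c,.142).round(4),'z',np.median(Xz[l]))
print('holders: large (.4905,.0215) small (.645,-.233)')
print('red ends', toplane(C,[g((133,202)),g((241,188))],.031).round(4)); print('black ends', toplane(C,[g((222,328)),g((318,381))],.031).round(4))
Cs=cam('scene'); gs=lambda c:(220+c[0]/2.4-.3,130+c[1]/2.4-.3)
print('scene white cap',toplane(Cs,gs((636,391)),.101).round(4),'expected foot px/top px for upright at', proj(Cs,[[.645,-.233,.005],[.645,-.233,.101]]).round(1), gs((636,391)))
# heights of markers
for n,q in (('red',(.597,.3225)),('black',(.412,.218))):
    u,v=proj(C,[[*q,.038]])[0].astype(int); print(n,np.median(Xz[v-2:v+3,u-2:u+3]).round(4), Xz[v-1:v+2,u-2:u+3].max().round(4))
```

```text
white cap top [434.3 182.5] 202 [[ 0.6406 -0.2368  0.101 ]] z 0.09990853613784023
amber cap top [338.8 234.8] 167 [[0.4886 0.0189 0.142 ]] z 0.14221294470069457
holders: large (.4905,.0215) small (.645,-.233)
red ends [[0.5861 0.3819 0.031 ]
 [0.605  0.2545 0.031 ]]
black ends [[0.4386 0.2706 0.031 ]
 [0.3792 0.157  0.031 ]]
scene white cap [[ 0.6443 -0.2366  0.101 ]] expected foot px/top px for upright at [[473.3 322.8]
 [483.5 291.2]] (484.7, 292.6166666666667)
red 0.0127 0.0455
black 0.0358 0.0442
```

Run:
```python
from h import *
z=np.load('pics/top9.npz');C=cam('top');X=cloud(C,z['d'])
for n,a,b in (('red',(.5861,.3819),(.605,.2545)),('black',(.4386,.2706),(.3792,.157))):
    a,b=np.array(a),np.array(b);L=np.linalg.norm(b-a);u=(b-a)/L;w=np.array([-u[1],u[0]])
    P=X.reshape(-1,3);s=(P[:,:2]-a)@u;t=(P[:,:2]-a)@w
    for i in range(4):
        m=(s>i*L/4)&(s<(i+1)*L/4)&(abs(t)<.004)&(P[:,2]<.1)&(P[:,2]>.02);print(n,i,m.sum(),np.median(P[m,2]).round(4))
print(ctrl.get_obs()['force'])
```

```text
red 0 28 0.0351
red 1 30 0.0368
red 2 32 0.0378
red 3 30 0.0375
black 0 32 0.0369
black 1 34 0.0356
black 2 32 0.0376
black 3 33 0.0379
[ 0.95018155 -0.37711216 -0.5801429 ]
```

Run:
```python
from station import ticket,ctrl
print(ctrl.get_obs()['time_s']); print(ticket.hand_in())
```

```text
20.9833
the job is handed in; nothing more can be done
None
```

The bench is tidied and the job handed in at about 21 s. Both bottles stand in their holders, both markers lie in the rests of their colour, and the gripper is open and clear of everything. The hand-in gave no verdict, so what follows is from my own last camera checks.

| Item | Position in the last top view | Height check |
|---|---|---|
| Amber bottle | cap about 3 mm from the large holder's centre | cap top at 142 mm, as expected on the floor |
| White bottle | cap within about 6 mm of the small holder's centre | cap top at about 100 mm, expected 101 mm |
| Red marker | about 4 mm off centre along its rest, about 1 mm across, under 1° off | level, top at about 35–38 mm, expected 39 mm |
| Black marker | about 5 mm off centre along its rest, 1 mm or less across, about 1° off | level, top at about 36–38 mm, expected 39 mm |

- **View disagreements:** the top and wrist cameras differed by 2–4 mm on bottle and holder positions. The scene and top views put the white cap about 4 mm apart. An early hand-picked rim centre for the large holder was about 6 mm off its disc centre; I went by the disc. Averaged across the views, all positions are inside the limits.
- **Red marker height:** one single-spot depth reading there gave 13 mm. I took it as a bad reading, because all four sections along the marker read 35–38 mm.
- **Bystanders:** the arm's path kept clear of the tape roll and the big beaker. They looked unmoved in the last pictures, but I did not measure their positions.

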